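# Lever the tight drill plate off its jig

### The job

Open the drilling jig: with the screwdriver laid over the steel rod as a lever, prise the overhanging end of the tight aluminium drill plate up until the plate comes loose of its dowel, and put the screwdriver back down on the bench. Then lift the plate off and lay it down, not drop it, flat on the middle of the black rubber mat, bushes up, leaving the turned handle lying in the jig and the other things as they are.

Things in the scene. Friction and masses are not known exactly. Their poses are not given: they have to be found in the camera images.
- jig: Drilling jig fixed on the bench: foot board 174x84x15 mm, hardwood block 54 wide (x -46 to +60 mm), flat top at z 90. Origin on the bench under the seated plate's centre; x along the jig, away from its pry end; z up. A channel 30 wide, floor z 61, runs from x -18 to the far end. Two locating pins, 5 thick, 7 high, stand on top at x 50, y +-20.
- dowel (a point): Foot of the steel dowel on the block's top (jig x -32, z 90 mm), 10 mm thick, 13.5 high. Two sprung balls in it hold the seated plate down: some 50 to 60 N straight up at this end to break it loose, then little.
- fulcrum (a point): Top of the round steel fulcrum rod, 10 mm thick, along the jig's y, at jig x -84, z 80.5 mm, midway between two aluminium straps (50 mm apart, 4.5 mm higher). It lies on a wooden fulcrum block 24 mm long in x, top z 72. The rod is 24 mm in front of the plate's edge and 38 mm in front of the big block's end face; between the blocks is a gap 26 mm wide, open down to the foot board.
- drill_plate: Loose aluminium drill plate 120x58x16 mm, 0.32 kg, two dark drill bushes 18 mm wide and 3.5 mm proud on top. Origin: centre of the underside; x along its length, z up; seated, its frame is the jig's raised 90 mm. Its -x end overhangs the block by 14 mm (the lip). Its long sides stand 2 mm out from the block and can be gripped (58 mm) from above.
- plate_lip (a point): Middle of the lip's lower edge, at plate x -60, z 0 mm; 90 mm above the bench when seated. Prised up, the plate turns about its far end; the balls let go at about 8 mm of lip rise, push the lip to about 10 mm and hold it there, the plate tilted about 0.09 rad, when the lever is taken away.
- screwdriver: Screwdriver, yellow handle, 0.11 kg, lying on the bench. Origin: on the bench below the middle of its length; y points to the handle's butt, z up. Handle y 12 to 108 mm, 24 wide, z 0 to 29. Straight steel blade y -104 (tip) to 6, 8 wide, z 9 to 16 (7 thick). It balances at about y 50.
- mat: Black rubber mat 140x90x3 mm fixed on the bench left of the vise. Origin: centre of its underside; x along its length.
- pan_handle: Turned wooden pan handle, 27 mm thick, 112 long, lying in the jig's channel under the plate, one end sticking out at the far end. Origin: underside of its middle, at jig x 41, z 61 mm; its length is along its y.
- oil_can: Blue spray can, 52 mm thick, 161 mm tall, standing behind the work. Origin: centre of its underside, z up. To be left alone.
- chisel: Bench chisel with a wooden handle, 215 mm long, lying right of the jig. Origin: underside of its middle. To be left alone.
- sanding_block: Cork sanding block 56x96x31 mm lying at the far left corner of the bench. Origin: centre of its underside. To be left alone.

How it is judged:
By the outcome, as a careful person would: the job done as asked, in the order asked, and still so for the second after the job is handed in, with the robot touching nothing.
It also fails if it takes over 72 s, if anything falls off the work surface, if the arm or the gripper's body presses on something with over 40 N, if the wrist force passes 120 N, or if a joint passes its speed limit or range.

### The arm

A 6-joint arm with a two-finger parallel gripper is mounted at the origin on the work surface; the furniture and walls round the work are solid. World frame = base frame: x ahead of the robot, y to its left, z up, the work surface at z = 0. Lengths are in m, angles in rad, forces in N, time in s.
With the tool pointing down it reaches from about 0.35 to 0.975 m from the base axis. Payload 4.9 kg.
Tool frame: the origin (TCP) lies at the very end of the fingers, on their centre line; the grasp point (between the pads) lies 19 mm behind it; x points along the fingers, z is the direction in which the jaws open and shut, and the axes are right-handed (so a half turn about x gives the same grasp; the last joint's range is limited). The gripper opens to 85 mm and grips with 20 to 120 N. Pads are 22 mm wide; open, the fingers measure 114 mm over their backs; the gripper's body (76 mm by 85 mm) begins 54 mm behind the grasp point. The pads swing forward as they close: fully open they stand 13 mm farther back than shut.
Start: joints at [1.085, 0.053, 1.613, -0, 1.476, -0.119], TCP at [0.224, 0.583, 0.231] pointing down, gripper open.
Joint ranges: [-3.01, 3.01], [-1.01, 2.22], [0.06, 2.58], [-1.02, 4.17], [0.09, 2.62], [-3.14, 3.14]. Speed limits (rad/s): [2.57, 2.57, 3.14, 3.14, 3.14, 3.14].

### API

Orientations are given as a unit quaternion [w, x, y, z].
In Python, from plant import manip, vision, job gives the robot as it stands.
- The arm moves only by the tool servo_tool, never from a script. Its arguments are lists of equal length, an entry for each row: "twist": the turn, a rotation vector about the world's x, y, z in rad, a list of three; "xyz": the shift along the world's x, y, z in cm, a list of three; "fingers": the opening, from 0 (shut) to 1 (fully open). In form: {"twist": [[wx, wy, wz], ...], "xyz": [[x, y, z], ...], "fingers": [fingers, ...]}. A call has 1 to 8 rows; each row shifts and turns the commanded pose from where the row before left it; what a row does not reach is not made up. A row lasts 1/8 s, in which the tool goes at most 62.5 mm and 10.7 degrees, less where a joint would pass 70% of its speed; a pose out of reach is approached as far as the arm can. A call with a gripper value outside its range is refused whole. The fingers move at their own pace and stop on an object; the grip force is fixed at half the most. Time passes only in rows, so rows that do not move let the fingers close. It gives the time, the measured TCP pose, the force and the opening at its end, in the units of the state.
- manip.state(): the state, without advancing time (a new reading comes with each control period).
- vision.grab_frame(name): name is "scene" or "side" or "wrist"; returns the picture (400x640x3 uint8, red, green, blue); there is no depth.
- vision.get_calibration(name): a dict with "camera_matrix" (3x3 intrinsics, pixels), "origin" and "orientation" of the camera in the world; the wrist camera has in their place "mount" (4x4, takes a point from camera to tool coordinates, whose origin is the TCP and whose axes are the tool frame's). Camera axes: x right, y up, looking along -z (the intrinsics and any distortion apply to the point x, -y, -z); pixel columns grow to the right and rows downward; lengths in m; the calibration is good to about 2 mm. A picture is of the moment at which its call begins: read the wrist's pose just before it. get_calibration takes no time and is no camera call.
- job.job_done(): hands the job in, once; it reports no verdict.
Trained networks look in the newest picture that a camera, given by its name, has taken for a name from the list of things; names that differ only in an ending like _2 or _b are one class to them, and where a whole thing is asked for, a point or a joint stands for the part that bears it (a point fixed in the world has none). Each returns a list of dicts, best first, with "score" (0 to 1); they miss things now and then, are a little off and sometimes report something else, mostly with a low value. They report only what shows in the picture. A call takes as long as a camera call.
- vision.spot_in(camera, label): "extent" ([centre column, centre row, width, height] in pixels, round what is visible of it).
The state is a dict: "time": time; "joint_pos": joint angles; "joint_vel": joint speeds; "joint_efforts": joint torques, N m; "tool_pos": TCP position; "tool_rot": TCP orientation; "contact_force": force on the tool from outside, world axes, zero at the start; "ft_torque": the same for the moment, N m; "gripper_width": opening from 0.0 (shut) to 1.0 (fully open).
Only numpy, scipy, OpenCV 4.12 (cv2) and the standard library are available. Lean on these libraries where they do the work, as an engineer would, in place of code of your own. Each camera call takes 0.05 s, during which the arm holds its last target.

## Working session

There is one attempt and no reset: what is moved stays moved. The work goes in short steps, Python scripts to look and compute and a tool call to move; the robot and the scene stay as the last step left them, time stands still between calls to the robot, and variables do not carry over. Pictures are saved under pics/ and viewed, and the job is handed in when it is done.

Besides the shell and the picture viewer there is one more tool, called in YAML: its name, and indented under it one key for each argument. servo_tool: Moves the arm, as the interface text tells. Its arguments: {"type":"object","properties":{"twist":{"type":"array","items":{"type":"array","items":{"type":"number"}}},"xyz":{"type":"array","items":{"type":"array","items":{"type":"number"}}},"fingers":{"type":"array","items":{"type":"number"}}},"required":["twist","xyz","fingers"]}

```bash
mkdir -p pics; ls
python3 - <<'E'
from plant import manip, vision, job
import cv2, numpy as np
print(manip.state())
for n in ["scene","side","wrist"]:
    im=vision.grab_frame(n); cv2.imwrite(f"pics/{n}0.png",im[:,:,::-1])
    c=vision.get_calibration(n); print(n,c)
    for l in ["jig","drill_plate","screwdriver","mat","pan_handle","oil_can","chisel","sanding_block"]:
        r=vision.spot_in(n,l); print(l,[(np.round(d['extent']).tolist(),round(d['score'],2)) for d in r[:2]])
print(manip.state()['time'])
E
```

```text
pics
{'time': 0.0, 'joint_pos': array([ 1.08500997e+00,  5.33273320e-02,  1.61428690e+00, -3.19514300e-05,
        1.47605935e+00, -1.18986316e-01]), 'joint_vel': array([ 0.00054263, -0.00049173, -0.00190082, -0.00027144,  0.00197276,
        0.000104  ]), 'joint_efforts': array([ 6.43580697e-04, -3.93685985e+01, -3.70177424e+01, -6.18362424e-05,
        7.14043636e-03,  1.69011071e-05]), 'tool_pos': array([0.22384417, 0.58285726, 0.2300856 ]), 'tool_rot': array([ 0.58215421, -0.40078018,  0.58344686,  0.40007685]), 'contact_force': array([ 0.8962964 , -0.4312467 , -0.66613722]), 'ft_torque': array([ 0.03900647, -0.01596937,  0.0317848 ]), 'gripper_width': 0.9958378173488177}
scene {'camera_matrix': array([[396.95566069,   0.        , 316.99214319],
       [  0.        , 396.95566069, 204.20056025],
       [  0.        ,   0.        ,   1.        ]]), 'origin': array([-0.08320755, -0.36785285,  0.62723826]), 'orientation': array([ 0.7609299 ,  0.38099817, -0.23366916, -0.4703454 ])}
jig [([386.0, 232.0, 64.0, 67.0], 0.73)]
drill_plate [([395.0, 201.0, 42.0, 38.0], 0.74), ([436.0, 265
[... 982 characters left out ...]
6.0, 90.0], 0.69)]
sanding_block []
wrist {'camera_matrix': array([[288.89447729,   0.        , 318.71821669],
       [  0.        , 288.89447729, 194.87190339],
       [  0.        ,   0.        ,   1.        ]]), 'mount': array([[-3.59821781e-04,  3.12728216e-01, -9.49842584e-01,
        -1.40967185e-01],
       [-9.62203697e-04,  9.49842097e-01,  3.12728420e-01,
         7.96580382e-02],
       [ 9.99999472e-01,  1.02646854e-03, -4.08656303e-05,
         5.91218535e-04],
       [ 0.00000000e+00,  0.00000000e+00,  0.00000000e+00,
         1.00000000e+00]])}
jig []
drill_plate []
screwdriver []
mat [([152.0, 375.0, 35.0, 20.0], 0.67)]
pan_handle []
oil_can []
chisel []
sanding_block []
1.35
```

Run:
```python
import cv2
a=cv2.imread("pics/scene0.png");b=cv2.imread("pics/side0.png")
cv2.imwrite("pics/scene0c.png",cv2.resize(a[140:340,160:480],(800,500),interpolation=cv2.INTER_CUBIC))
cv2.imwrite("pics/side0c.png",cv2.resize(b[120:320,150:470],(800,500),interpolation=cv2.INTER_CUBIC))
```

```text
(no output)
```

View pics/scene0.png

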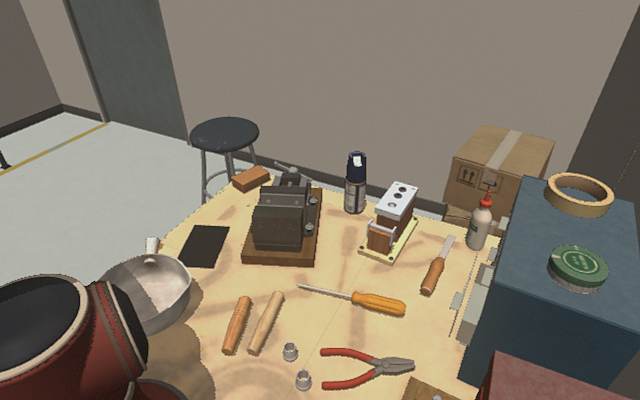

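View pics/side0.png

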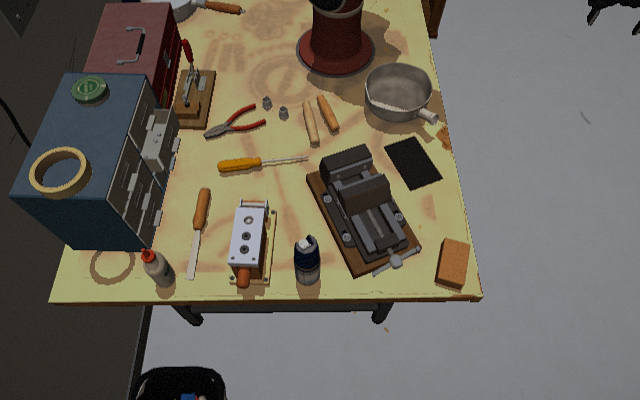

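```bash
sleep 1
```

```text
(no output)
```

View pics/scene0c.png

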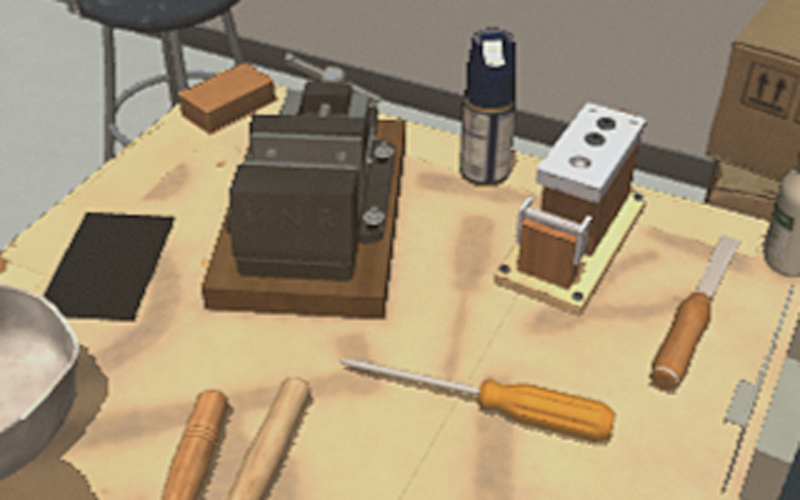

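View pics/side0c.png

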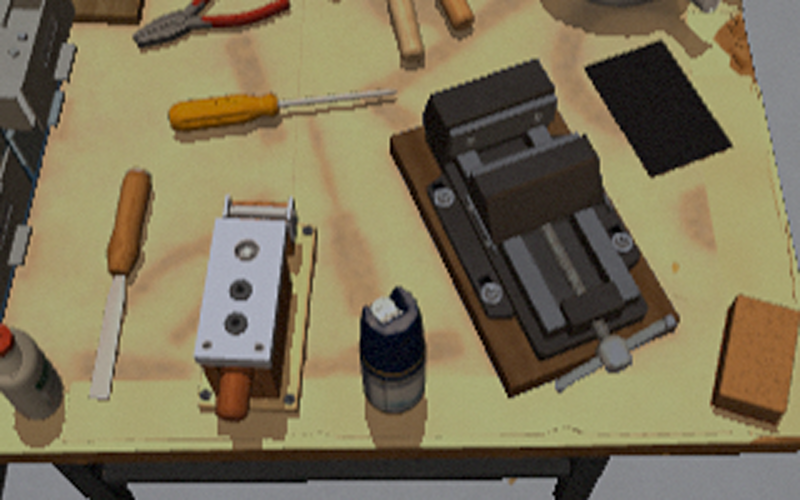

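View pics/wrist0.png

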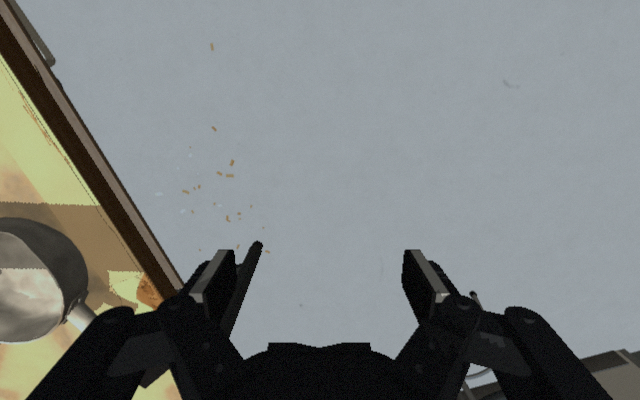

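```bash
cat > h.py <<'E'
import numpy as np, cv2
from scipy.spatial.transform import Rotation as R
from plant import manip, vision
def q2R(q): return R.from_quat([q[1],q[2],q[3],q[0]]).as_matrix()
def cam(name,st=None):
    c=vision.get_calibration(name); K=np.array(c['camera_matrix'])
    if name=='wrist':
        T=np.eye(4); T[:3,:3]=q2R(st['tool_rot']);T[:3,3]=st['tool_pos']; M=T@np.array(c['mount']); return K,M[:3,3],M[:3,:3]
    return K,np.array(c['origin']),q2R(c['orientation'])
def onplane(C,px,z):
    K,o,Rm=C; px=np.atleast_2d(px).astype(float)
    d=np.c_[(px[:,0]-K[0,2])/K[0,0],-(px[:,1]-K[1,2])/K[1,1],-np.ones(len(px))]@Rm.T
    return o+d*((z-o[2])/d[:,2])[:,None]
def proj(C,P):
    K,o,Rm=C; p=(np.atleast_2d(P)-o)@Rm
    return np.c_[K[0,0]*p[:,0]/-p[:,2]+K[0,2],K[1,1]*-p[:,1]/-p[:,2]+K[1,2]]
E
python3 - <<'E'
from h import *
S=cam('scene');D=cam('side')
np.set_printoptions(precision=4,suppress=True)
fs=lambda a:np.array(a)/2.5+[160,140]; fd=lambda a:np.array(a)/2.5+[150,120]
print('scene plate top',onplane(S,fs([(540,172),(603,188),(588,106),(645,122)]),.106))
print('side plate top',onplane(D,fd([(212,222),(285,222),(278,365),(195,358)]),.106))
print('foot',onplane(S,fs([(497,275),(583,310),(645,205)]),.015))
print('sd tip,joint,butt scene',onplane(S,fs([(342,361),(478,393),(612,425)]),.012))
print('sd side',onplane(D,fd([(396,93),(278,103),(172,114)]),.012))
print('mat scene',onplane(S,fs([(85,212),(173,216),(135,319),(45,300)]),.003))
print('mat side',onplane(D,fd([(585,68),(660,42),(732,147),(654,176)]),.003))
E
```

```text
scene plate top [[ 0.5784 -0.1765  0.106 ]
 [ 0.581  -0.2315  0.106 ]
 [ 0.6951 -0.1821  0.106 ]
 [ 0.6929 -0.2372  0.106 ]]
side plate top [[ 0.5849 -0.2296  0.106 ]
 [ 0.5857 -0.1703  0.106 ]
 [ 0.7081 -0.1699  0.106 ]
 [ 0.7017 -0.2331  0.106 ]]
foot [[ 0.5345 -0.1602  0.015 ]
 [ 0.527  -0.2421  0.015 ]
 [ 0.6895 -0.252   0.015 ]]
sd tip,joint,butt scene [[ 0.3872 -0.084   0.012 ]
 [ 0.406  -0.1958  0.012 ]
 [ 0.423  -0.299   0.012 ]]
sd side [[ 0.3934 -0.0805  0.012 ]
 [ 0.4036 -0.1952  0.012 ]
 [ 0.415  -0.297   0.012 ]]
mat scene [[0.4496 0.2388 0.003 ]
 [0.4831 0.1578 0.003 ]
 [0.356  0.1035 0.003 ]
 [0.3389 0.1893 0.003 ]]
mat side [[0.3593 0.1086 0.003 ]
 [0.3278 0.1877 0.003 ]
 [0.4545 0.2403 0.003 ]
 [0.4857 0.1617 0.003 ]]
```

Run:
```python
from h import *
np.set_printoptions(precision=4,suppress=True)
s=manip.state(); print(q2R(s['tool_rot']))
```

```text
[[ 0.     -0.9335  0.3587]
 [ 0.      0.3587  0.9335]
 [-1.      0.      0.    ]]
```

servo_tool:
  twist:
    - [0,0,-0.067]
    - [0,0,-0.067]
    - [0,0,-0.067]
    - [0,0,-0.067]
    - [0,0,-0.067]
    - [0,0,-0.067]
    - [0,0,-0.067]
    - [0,0,-0.067]
  xyz:
    - [2.2,-4.2,0.5]
    - [2.2,-4.2,0.5]
    - [2.2,-4.2,0.5]
    - [2.2,-4.2,0.5]
    - [2.2,-4.2,0.5]
    - [2.2,-4.2,0.5]
    - [2.2,-4.2,0.5]
    - [2.2,-4.2,0.5]
  fingers: [1,1,1,1,1,1,1,1]

```text
time: 2.35
tool_pos: [0.4006, 0.246, 0.2717]
tool_rot: [0.669, -0.231, 0.668, 0.231]
contact_force: [-0.2, -0.2, -0.4]
gripper_width: 0.998
```

servo_tool:
  twist:
    - [0,0,-0.067]
    - [0,0,-0.067]
    - [0,0,-0.067]
    - [0,0,-0.067]
    - [0,0,-0.067]
    - [0,0,-0.067]
    - [0,0,-0.067]
    - [0,0,-0.067]
  xyz:
    - [0.1,-6.1,0]
    - [0.1,-6.1,0]
    - [0.1,-6.1,0]
    - [0.1,-6.1,0]
    - [0.1,-6.1,0]
    - [0.1,-6.1,0]
    - [0.1,-6.1,0]
    - [0.1,-6.1,0]
  fingers: [1,1,1,1,1,1,1,1]

```text
time: 3.35
tool_pos: [0.4078, -0.2427, 0.2717]
tool_rot: [0.706, -0.046, 0.705, 0.045]
contact_force: [0.7, -0.1, 0.6]
gripper_width: 1.0
```

Run:
```python
from h import *
np.set_printoptions(precision=4,suppress=True)
s=manip.state(); print(s['time'],s['tool_pos'],s['joint_pos'],np.degrees(np.arctan2(*q2R(s['tool_rot'])[[1,0],2])),s['contact_force'])
im=vision.grab_frame('wrist'); cv2.imwrite('pics/w1.png',im[:,:,::-1])
import pickle;pickle.dump(s,open('w1.pkl','wb'))
```

```text
3.35 [ 0.4078 -0.2427  0.2717] [-0.6941 -0.341   1.9002  0.0003  1.5811 -0.8233] 7.401283404078656 [ 0.7175 -0.0702  0.6084]
```

View pics/w1.png

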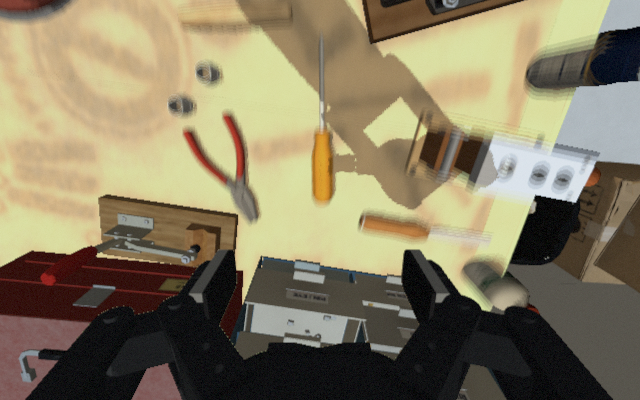

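Run:
```python
from h import *
np.set_printoptions(precision=4,suppress=True)
s=manip.state(); 
im=vision.grab_frame('wrist'); cv2.imwrite('pics/w2.png',im[:,:,::-1])
import pickle;pickle.dump(s,open('w2.pkl','wb'))
print(s['time'],s['tool_pos'],s['joint_vel'])
cv2.imwrite('pics/w2a.png',cv2.resize(im[20:220,270:420,::-1],(600,800),interpolation=cv2.INTER_CUBIC)[:600])
cv2.imwrite('pics/w2b.png',cv2.resize(im[90:240,390:620,::-1],(800,522),interpolation=cv2.INTER_CUBIC))
```

```text
3.4 [ 0.407  -0.2487  0.2712] [ 0.0962 -0.0557  0.0565  0.0566  0.0726  0.0573]
```

View pics/w2a.png

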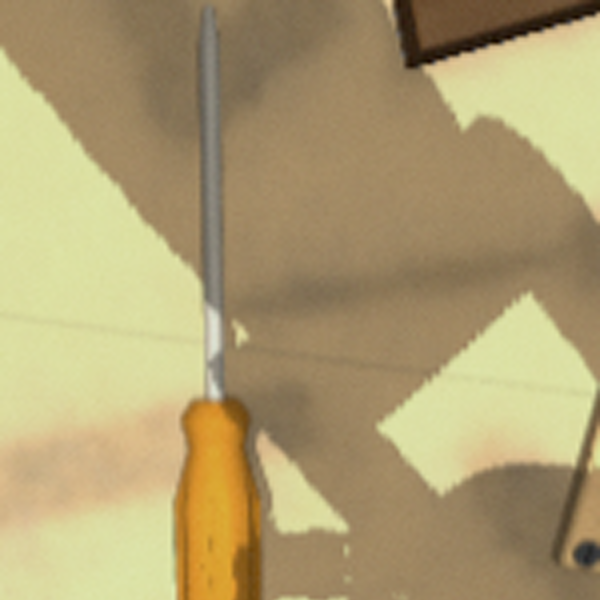

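View pics/w2b.png

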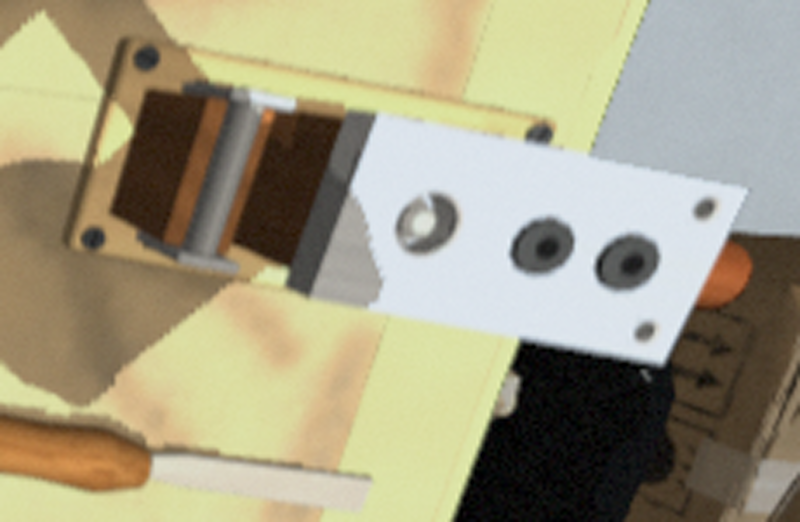

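Run:
```python
from h import *
import pickle
from scipy.optimize import least_squares
np.set_printoptions(precision=4,suppress=True)
s=pickle.load(open('w2.pkl','rb')); W=cam('wrist',s);S=cam('scene');D=cam('side')
im=cv2.imread('pics/w2.png'); hsv=cv2.cvtColor(im,cv2.COLOR_BGR2HSV)
m=cv2.inRange(hsv,(15,180,120),(28,255,255)); ys,xs=np.nonzero(m[80:230,290:350]); print('handle mask', xs.min()+290,xs.max()+290,ys.min()+80,ys.max()+80, len(xs), [ (r, np.median(xs[ys==r-80])+290) for r in (130,150,170,190)])
print('tip,hstart,butt',onplane(W,[(322,22.5),(323.5,120)],.0125), onplane(W,[(324.5,ys.max()+80)],.0145))
L=.06;B=.029
P=np.array([[-L,B,.106],[L,B,.106],[L,-B,.106],[-L,-B,.106],[-L,B,.09],[-L,-B,.09]])
fw=lambda a:np.array(a)/3.478+[390,90]
fs=lambda a:np.array(a)/2.5+[160,140]; fd=lambda a:np.array(a)/2.5+[150,120]
w=fw([(375,112),(748,188),(667,363),(312,296),(345,113),(290,290)])
print('wrist plane',onplane(W,w[:4],.106))
sc=fs([(540,172),(588,106),(645,122),(603,188)]); sd=fd([(212,222),(285,222),(278,365),(195,358)])
def pose(p): 
    c,t=np.cos(p[2]),np.sin(p[2]); return P@np.array([[c,t,0],[-t,c,0],[0,0,1]])+[p[0],p[1],0]
def rw(p): return (proj(W,pose(p))-w)
def rs(p): return proj(S,pose(p)[[0,1,2,3]])-sc
def rd(p): return proj(D,pose(p)[[3,0,1,2]])-sd
for f in (rw,rs,rd):
    r=least_squares(lambda p:f(p).ravel(),[.64,-.205,-.03]);print(f.__name__,r.x,np.abs(r.fun).max())
r=least_squares(lambda p:np.r_[rw(p).ravel(),rs(p).ravel(),rd(p).ravel()],[.64,-.205,-.03],loss='soft_l1');print(r.x);print(rw(r.x))
```

```text
handle mask 314 334 121 194 1279 [(130, np.float64(323.5)), (150, np.float64(324.0)), (170, np.float64(323.5)), (190, np.float64(324.5))]
tip,hstart,butt [[ 0.3911 -0.081   0.0125]
 [ 0.4074 -0.1948  0.0125]] [[ 0.4219 -0.2976  0.0145]]
wrist plane [[ 0.5834 -0.169   0.106 ]
 [ 0.7025 -0.177   0.106 ]
 [ 0.7009 -0.2334  0.106 ]
 [ 0.5816 -0.2257  0.106 ]]
rw [ 0.6425 -0.2017 -0.0544] 1.9361786057987729
rs [ 0.6375 -0.2066 -0.0385] 1.4515047483446608
rd [ 0.6451 -0.2007 -0.0206] 1.510748873473176
[ 0.6429 -0.2021 -0.0488]
[[ 0.4881  1.3573]
 [ 1.9926 -0.6704]
 [ 0.2215  0.552 ]
 [-0.7022  2.1569]
 [ 0.4216 -0.1615]
 [-1.7068  0.2557]]
```

servo_tool:
  twist:
    - [0,0,0.012]
    - [0,0,0]
    - [0,0,0]
    - [0,0,0]
    - [0,0,0]
  xyz:
    - [0.5,0.5,-4.5]
    - [0,0,-5]
    - [0,0,-5]
    - [0,0,-5]
    - [0,0,0]
  fingers: [1,0.8,0.8,0.8,0.8]

```text
time: 4.08
tool_pos: [0.4102, -0.2327, 0.0722]
tool_rot: [0.703, -0.049, 0.708, 0.053]
contact_force: [-0.3, 0.0, 0.0]
gripper_width: 0.799
```

Run:
```python
from h import *
np.set_printoptions(precision=4,suppress=True)
s=manip.state(); print(s['time'],s['tool_pos'],s['gripper_width'],np.degrees(np.arctan2(*q2R(s['tool_rot'])[[1,0],2])),q2R(s['tool_rot'])[:,0])
im=vision.grab_frame('wrist'); cv2.imwrite('pics/w3.png',im[:,:,::-1])
W=cam('wrist',s)
hsv=cv2.cvtColor(im,cv2.COLOR_RGB2HSV)
m=cv2.inRange(hsv,(15,180,100),(28,255,255))
for r in range(60,400,30):
    x=np.nonzero(m[r,250:400])[0]
    if len(x): print(r,x.min()+250,x.max()+250,onplane(W,[((x.min()+x.max())/2+250,r)],.0145))
```

```text
4.075 [ 0.4102 -0.2327  0.0722] 0.7993661237301731 8.293444981486214 [-0.0076  0.0062 -1.    ]
180 311 336 [[ 0.4102 -0.2057  0.0145]]
210 309 341 [[ 0.4147 -0.2282  0.0145]]
240 304 341 [[ 0.4165 -0.2526  0.0145]]
270 305 340 [[ 0.4203 -0.2785  0.0145]]
```

View pics/w3.png

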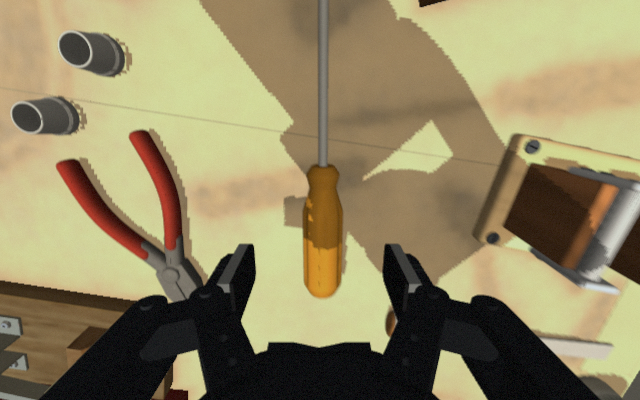

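servo_tool:
  twist:
    - [0,0,0]
    - [0,0,0]
    - [0,0,0]
    - [0,0,0]
    - [0,0,0]
    - [0,0,0]
  xyz:
    - [0.2,-0.3,-3.5]
    - [0,0,-3]
    - [0,0,-0.4]
    - [0,0,0]
    - [0,0,0]
    - [0,0,0]
  fingers: [0.8,0.7,0.5,0,0,0]

```text
time: 4.88
tool_pos: [0.4169, -0.24, 0.01]
tool_rot: [0.707, -0.052, 0.704, 0.05]
contact_force: [-0.1, 1.3, 6.3]
gripper_width: 0.265
```

```bash
cat > st.py <<'E'
from h import *
np.set_printoptions(precision=4,suppress=True)
s=manip.state(); A=q2R(s['tool_rot']); print(round(s['time'],2),s['tool_pos'],'w',round(s['gripper_width'],3),'az',np.degrees(np.arctan2(A[1,2],A[0,2])),'xax',A[:,0],'zax',A[:,2],'\nq',s['joint_pos'],'F',s['contact_force'],'T',s['ft_torque'])
E
python3 st.py
```

```text
4.88 [ 0.4169 -0.24    0.01  ] w 0.265 az 8.252245140016305 xax [ 0.0037 -0.0029 -1.    ] zax [0.9896 0.1435 0.0032] 
q [-0.6771 -0.0393  2.1064  0.0001  1.0698 -0.8212] F [-0.0587  1.3416  6.2662] T [0.0957 0.2125 0.0235]
```

servo_tool:
  twist:
    - [0,0,0]
    - [0,0,0]
  xyz:
    - [0,0,0]
    - [0,0,0]
  fingers: [0,0]

```text
time: 5.12
tool_pos: [0.4169, -0.2399, 0.01]
tool_rot: [0.706, -0.052, 0.704, 0.05]
contact_force: [-0.2, 0.2, 8.2]
gripper_width: 0.262
```

```bash
python3 st.py
python3 - <<'E'
from h import *
im=vision.grab_frame('wrist'); cv2.imwrite('pics/w4.png',im[:,:,::-1])
E
```

```text
5.12 [ 0.4169 -0.2399  0.01  ] w 0.262 az 8.249321085794692 xax [ 0.0036 -0.0027 -1.    ] zax [0.9896 0.1435 0.0031] 
q [-0.6771 -0.0391  2.1063  0.0001  1.07   -0.8212] F [-0.2427  0.1985  8.1799] T [ 0.1236  0.1642 -0.0162]
```

View pics/w4.png

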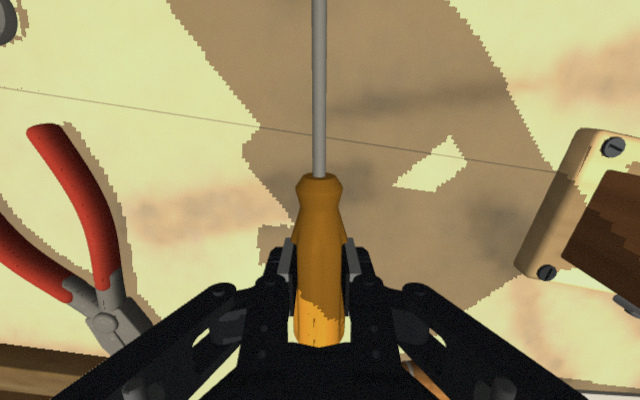

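servo_tool:
  twist:
    - [0,0,0]
    - [0,0,0]
    - [0,0,0]
    - [0,0,0]
    - [0,0,0]
    - [0,0,0]
  xyz:
    - [0,0,0]
    - [-0.1,0.1,-0.5]
    - [0,0,0]
    - [0,0,0]
    - [0,0,0]
    - [0,0,0]
  fingers: [0.45,0.45,0.35,0,0,0]

```text
time: 5.92
tool_pos: [0.4139, -0.2374, 0.002]
tool_rot: [0.705, -0.051, 0.705, 0.051]
contact_force: [0.5, 0.4, -1.5]
gripper_width: 0.267
```

```bash
python3 st.py
```

```text
5.92 [ 0.4139 -0.2374  0.002 ] w 0.267 az 8.248553065293383 xax [-0.0005  0.0004 -1.    ] zax [ 0.9897  0.1435 -0.0004] 
q [-0.677  -0.0303  2.1141 -0.      1.0585 -0.8209] F [ 0.5024  0.3942 -1.5429] T [ 0.0038 -0.0495 -0.0515]
```

servo_tool:
  twist:
    - [0,0,0]
    - [0,0,0]
    - [0,0,-0.176]
    - [0,0,-0.176]
    - [0,0,-0.176]
    - [0,0,-0.176]
    - [0,0,-0.176]
    - [0,0,-0.176]
  xyz:
    - [0,0,3]
    - [0,0,5]
    - [-0.3,0.5,5]
    - [-0.3,0.5,5]
    - [-0.3,0.5,0]
    - [-0.3,0.5,0]
    - [-0.3,0.5,0]
    - [-0.3,0.5,0]
  fingers: [0,0,0,0,0,0,0,0]

```text
time: 6.92
tool_pos: [0.3958, -0.2073, 0.182]
tool_rot: [0.634, 0.313, 0.634, -0.313]
contact_force: [-0.4, -0.0, -1.2]
gripper_width: 0.27
```

servo_tool:
  twist:
    - [0,0,-0.176]
    - [0,0,-0.176]
    - [0,0,-0.176]
    - [0,0,-0.176]
    - [0,0,0]
    - [0,0,0]
  xyz:
    - [0,0.5,0]
    - [0,0.5,0]
    - [0,0.5,0]
    - [0,0,0]
    - [0,0,0]
    - [0,0,0]
  fingers: [0,0,0,0,0,0]

```text
time: 7.68
tool_pos: [0.396, -0.1926, 0.1822]
tool_rot: [-0.489, -0.511, -0.489, 0.511]
contact_force: [-0.0, -0.2, -0.5]
gripper_width: 0.266
```

```bash
python3 st.py
python3 - <<'E'
from h import *
import pickle
pickle.dump(manip.state(),open('w5.pkl','wb'))
for n in ['wrist','scene','side']:
    im=vision.grab_frame(n); cv2.imwrite(f'pics/{n}5.png',im[:,:,::-1])
    if n=='scene': cv2.imwrite('pics/scene5c.png',cv2.resize(im[140:300,300:480,::-1],(720,640),interpolation=cv2.INTER_CUBIC)[:600])
    if n=='side': cv2.imwrite('pics/side5c.png',cv2.resize(im[100:300,180:320,::-1],(420,600),interpolation=cv2.INTER_CUBIC))
E
```

```text
7.67 [ 0.396  -0.1926  0.1822] w 0.266 az -92.45335389322936 xax [-0.0002  0.0001 -1.    ] zax [-0.0428 -0.9991 -0.0001] 
q [-0.6218 -0.3815  2.0791 -0.      1.4442  0.9918] F [-0.0211 -0.2122 -0.5424] T [-0.0116  0.0221  0.0629]
```

View pics/wrist5.png

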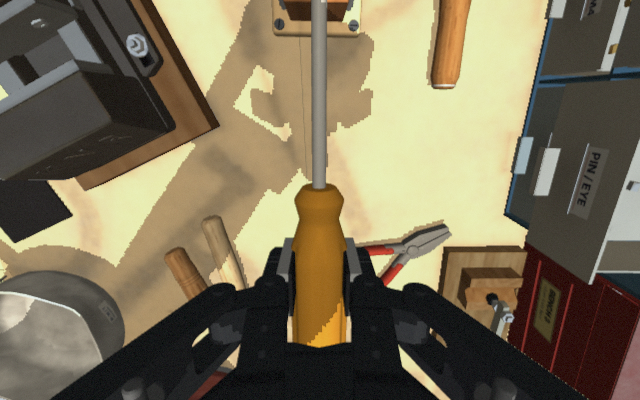

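View pics/scene5c.png

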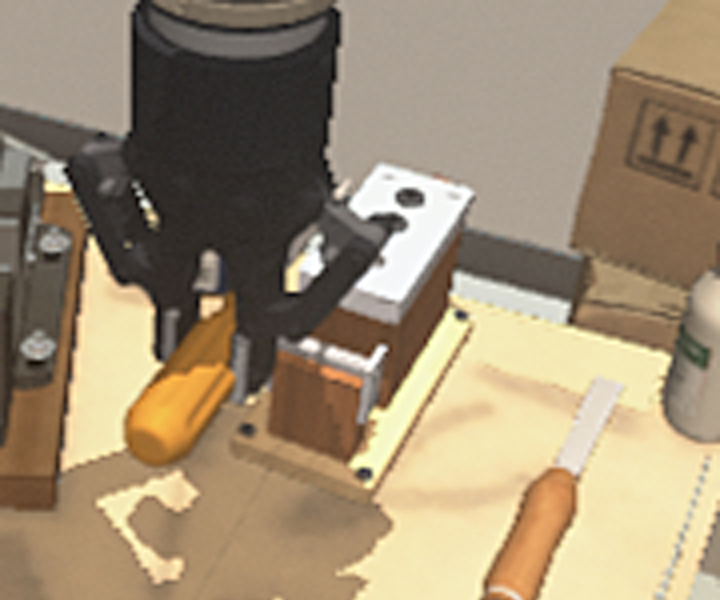

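View pics/side5c.png

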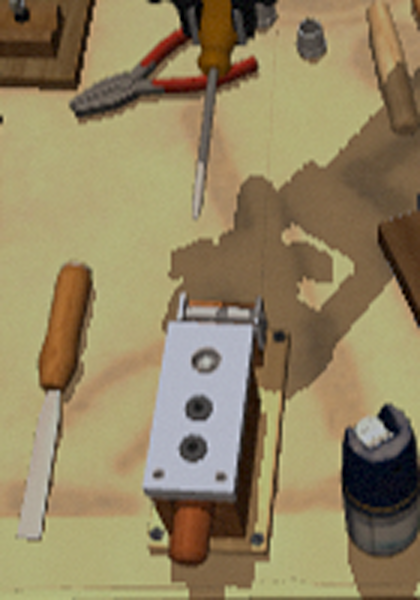

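Run:
```python
from h import *
import pickle
np.set_printoptions(precision=4,suppress=True)
s=pickle.load(open('w5.pkl','rb')); W=cam('wrist',s);D=cam('side')
print('tip side',onplane(D,[(245.7,172)],.193))
print('blade wrist',onplane(W,[(319,5),(320,180)],.193))
print('foot edge',onplane(W,[(273,35.5),(362,35.5)],.015),'screws',onplane(W,[(279,26),(353,26)],.015))
A=q2R(s['tool_rot']); print('y axis',A[:,1])
# rod in side: ends
fd=lambda a:np.array(a)/3+[180,100]
print('rod side ends',onplane(D,fd([(186,314),(257,318)]),.0805))
print('plate near edge top',onplane(D,fd([(168,322),(254,328)]),.106), 'far', onplane(D,fd([(146,490),(235,499)]),.106))
im=cv2.imread('pics/wrist5.png');cv2.imwrite('pics/w5c.png',cv2.resize(im[0:100,240:400],(800,500),interpolation=cv2.INTER_CUBIC))
```

```text
tip side [[ 0.5531 -0.1975  0.193 ]]
blade wrist [[ 0.5122 -0.1973  0.193 ]
 [ 0.4416 -0.1947  0.193 ]]
foot edge [[ 0.5369 -0.1547  0.015 ]
 [ 0.5332 -0.2392  0.015 ]] screws [[ 0.5446 -0.1611  0.015 ]
 [ 0.5416 -0.2307  0.015 ]]
y axis [ 0.9991 -0.0428 -0.0002]
rod side ends [[ 0.5614 -0.2204  0.0805]
 [ 0.5653 -0.1704  0.0805]]
plate near edge top [[ 0.5815 -0.2274  0.106 ]
 [ 0.5869 -0.1689  0.106 ]] far [[ 0.702  -0.2318  0.106 ]
 [ 0.7087 -0.1753  0.106 ]]
```

View pics/w5c.png

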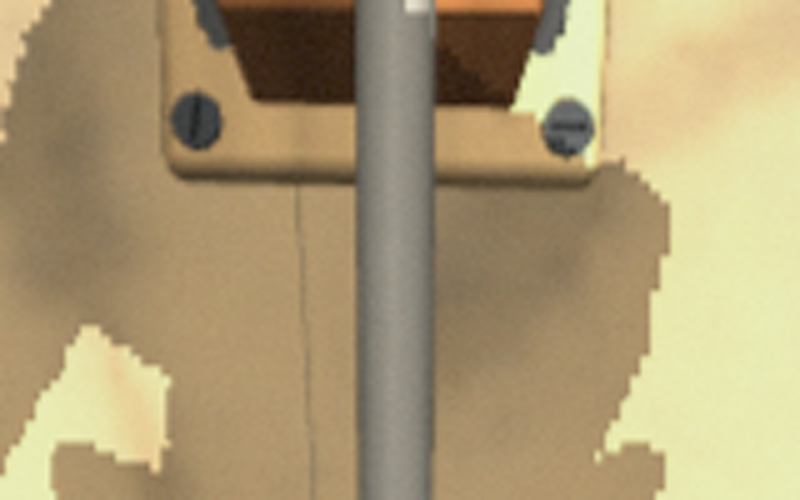

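servo_tool:
  twist:
    - [0.0045,0.1,0]
    - [0.0045,0.1,0]
    - [0,0,0]
    - [0,0,0]
    - [0,0,0]
    - [0,0,0]
  xyz:
    - [0,0,-2]
    - [0,0,-2]
    - [0,0.1,-2]
    - [0,0,-1.4]
    - [0,0,0]
    - [0,0,0]
  fingers: [0,0,0,0,0,0]

```text
time: 8.57
tool_pos: [0.3965, -0.192, 0.1092]
tool_rot: [-0.436, -0.46, -0.537, 0.557]
contact_force: [0.3, 0.1, -0.5]
gripper_width: 0.27
```

```bash
python3 st.py
python3 - <<'E'
from h import *
import pickle
pickle.dump(manip.state(),open('w6.pkl','wb'))
for n in ['scene','side']:
    im=vision.grab_frame(n); 
    if n=='scene': cv2.imwrite('pics/scene6c.png',cv2.resize(im[140:300,300:480,::-1],(720,640),interpolation=cv2.INTER_CUBIC)[:600])
    if n=='side': cv2.imwrite('pics/side6c.png',cv2.resize(im[130:250,190:310,::-1],(600,600),interpolation=cv2.INTER_CUBIC))
E
```

```text
8.57 [ 0.3965 -0.192   0.1092] w 0.27 az -92.5941503001731 xax [-0.1974  0.0082 -0.9803] zax [-0.0453 -0.999   0.0008] 
q [-0.5577 -0.1558  2.0346 -0.0986  1.4369  1.0802] F [ 0.3456  0.1492 -0.4551] T [-0.0451 -0.1429  0.0126]
```

View pics/scene6c.png

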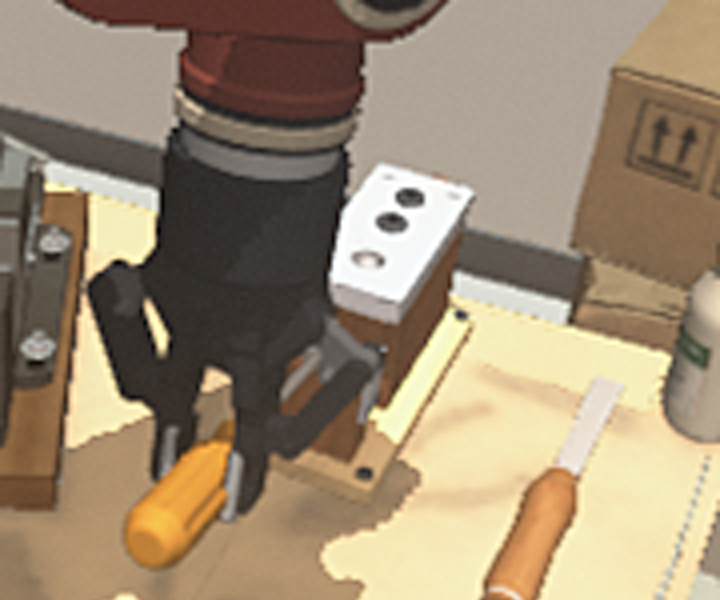

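View pics/side6c.png

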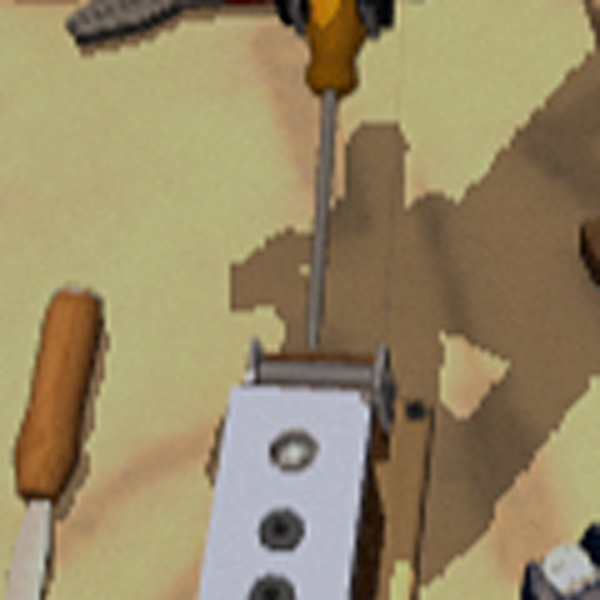

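Run:
```python
from h import *
import pickle
np.set_printoptions(precision=4,suppress=True)
s=pickle.load(open('w6.pkl','rb')); D=cam('side'); A=q2R(s['tool_rot'])
fd=lambda a:np.array(a)/5+[190,130]
t=s['tool_pos']+A@np.array([-.0105,.154,0]); print('pred tip',t,(proj(D,t)-[190,130])*5)
print('tip meas',onplane(D,fd([(314,347)]),t[2]),'rod top',onplane(D,fd([(255,365),(380,372)]),.0805),'plate top edge',onplane(D,fd([(232,388),(368,395)]),.106))
```

```text
pred tip [ 0.5494 -0.1989  0.089 ] [[310.1512 337.8951]]
tip meas [[ 0.5538 -0.197   0.089 ]] rod top [[ 0.5574 -0.2228  0.0805]
 [ 0.5614 -0.1698  0.0805]] plate top edge [[ 0.5822 -0.2266  0.106 ]
 [ 0.5861 -0.1711  0.106 ]]
```

servo_tool:
  twist:
    - [0,0,0]
    - [0,0,0]
    - [0,0,0]
    - [0,0,0]
    - [0,0,0]
    - [0,0,0]
  xyz:
    - [0.8,0,-0.15]
    - [0.8,-0.05,-0.15]
    - [0.8,-0.05,-0.15]
    - [0.8,0,-0.15]
    - [0.6,0,-0.15]
    - [0,0,0]
  fingers: [0,0,0,0,0,0]

```text
time: 9.43
tool_pos: [0.4344, -0.1925, 0.1006]
tool_rot: [-0.435, -0.46, -0.537, 0.557]
contact_force: [-0.1, 0.1, -1.6]
gripper_width: 0.266
```

```bash
python3 st.py
python3 - <<'E'
from h import *
import pickle
pickle.dump(manip.state(),open('w7.pkl','wb'))
for n in ['side']:
    im=vision.grab_frame(n); 
    if n=='side': cv2.imwrite('pics/side7c.png',cv2.resize(im[130:250,190:310,::-1],(600,600),interpolation=cv2.INTER_CUBIC))
E
```

```text
9.43 [ 0.4344 -0.1925  0.1006] w 0.266 az -92.56949227164675 xax [-0.1992  0.0091 -0.9799] zax [-0.0448 -0.999  -0.0002] 
q [-0.52   -0.0543  1.9572 -0.0922  1.4184  1.1179] F [-0.0663  0.1011 -1.5674] T [-0.0273 -0.1282  0.0165]
```

View pics/side7c.png

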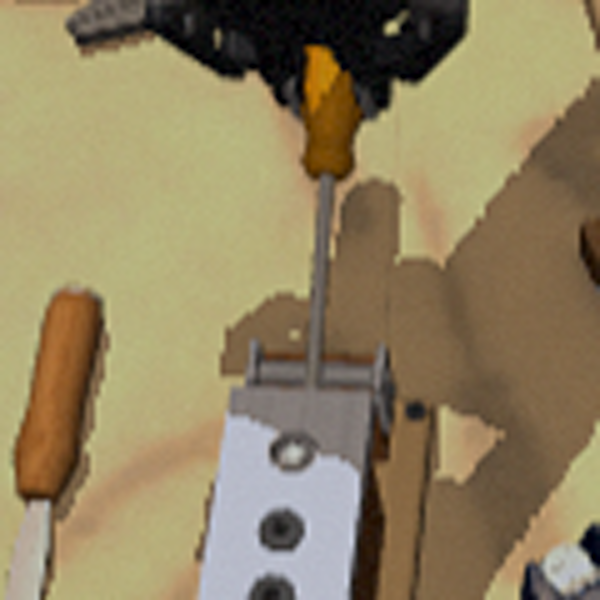

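servo_tool:
  twist:
    - [-0.0045,-0.1,0]
    - [-0.0045,-0.1,0]
    - [0,0,0]
  xyz:
    - [0.24,0,-1.34]
    - [0.09,0,-1.37]
    - [0,0,0]
  fingers: [0,0,0]

```text
time: 9.85
tool_pos: [0.4359, -0.1921, 0.0732]
tool_rot: [-0.488, -0.511, -0.489, 0.512]
contact_force: [0.7, 0.9, 0.0]
gripper_width: 0.267
```

```bash
python3 st.py
```

```text
9.85 [ 0.4359 -0.1921  0.0732] w 0.267 az -92.64692837936121 xax [-0.002  0.001 -1.   ] zax [-0.0462 -0.9989 -0.0009] 
q [-0.5714 -0.1521  2.0872 -0.0003  1.2087  1.0457] F [0.7403 0.9133 0.0488] T [0.0364 0.0026 0.0052]
```

servo_tool:
  twist:
    - [-0.0022,-0.05,0]
    - [-0.0022,-0.05,0]
    - [0,0,0]
  xyz:
    - [0.1,0,-0.6]
    - [0.1,0,-0.6]
    - [0,0,0]
  fingers: [0,0,0]

```text
time: 10.22
tool_pos: [0.4388, -0.1924, 0.0617]
tool_rot: [0.513, 0.535, 0.463, -0.487]
contact_force: [-2.1, 0.1, -1.8]
gripper_width: 0.273
```

```bash
python3 st.py;  python3 - <<'E'
from h import *
for n in ['side']:
    im=vision.grab_frame(n); 
    if n=='side': cv2.imwrite('pics/side8c.png',cv2.resize(im[130:250,190:310,::-1],(600,600),interpolation=cv2.INTER_CUBIC))
E
```

```text
10.22 [ 0.4388 -0.1924  0.0617] w 0.273 az -92.58920637454402 xax [ 0.097  -0.0036 -0.9953] zax [-0.0452 -0.999  -0.0008] 
q [-0.5994 -0.1939  2.1474  0.0579  1.1064  0.9928] F [-2.0693  0.1107 -1.7565] T [0.054  0.4263 0.0552]
```

View pics/side8c.png

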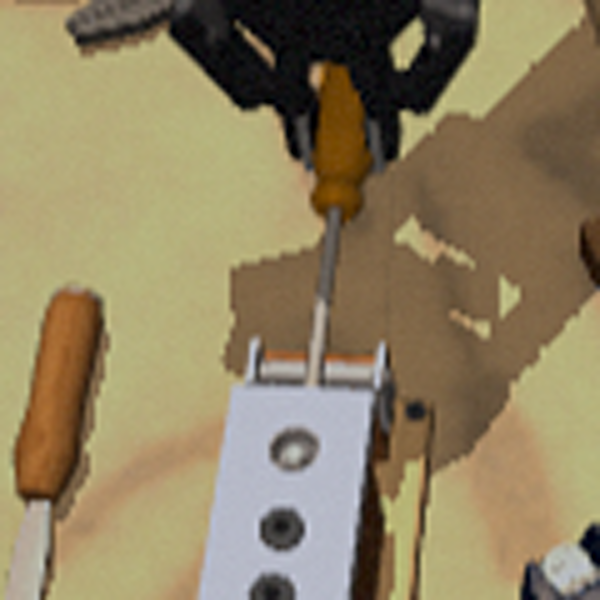

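servo_tool:
  twist:
    - [-0.0022,-0.05,0]
    - [-0.0022,-0.05,0]
    - [0,0,0]
  xyz:
    - [0.06,0,-0.6]
    - [0.1,0,-0.7]
    - [0,0,0]
  fingers: [0,0,0]

```text
time: 10.65
tool_pos: [0.4413, -0.1929, 0.0494]
tool_rot: [0.537, 0.557, 0.435, -0.46]
contact_force: [0.1, 0.3, -0.3]
gripper_width: 0.267
```

```bash
python3 st.py
```

```text
10.65 [ 0.4413 -0.1929  0.0494] w 0.267 az -92.59821781718382 xax [ 0.198  -0.0091 -0.9802] zax [-0.0453 -0.999   0.0001] 
q [-0.6315 -0.232   2.2104  0.1305  1.0002  0.923 ] F [ 0.0891  0.2821 -0.3387] T [ 0.0669  0.2452 -0.0058]
```

Run:
```python
from h import *
for n in ['side','scene','wrist']:
    im=vision.grab_frame(n); 
    if n=='side': cv2.imwrite('pics/side9c.png',cv2.resize(im[130:250,190:310,::-1],(600,600),interpolation=cv2.INTER_CUBIC))
    if n=='scene': cv2.imwrite('pics/scene9c.png',cv2.resize(im[150:300,320:480,::-1],(640,600),interpolation=cv2.INTER_CUBIC))
    if n=='wrist': cv2.imwrite('pics/wrist9.png',im[:,:,::-1])
```

```text
(no output)
```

View pics/side9c.png

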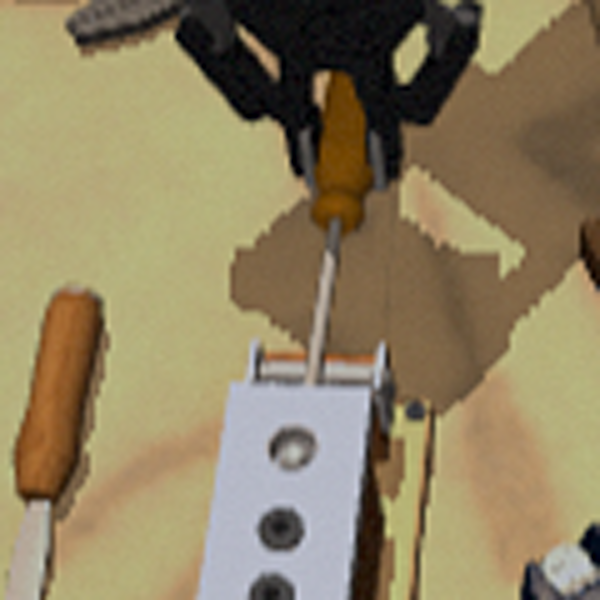

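View pics/scene9c.png

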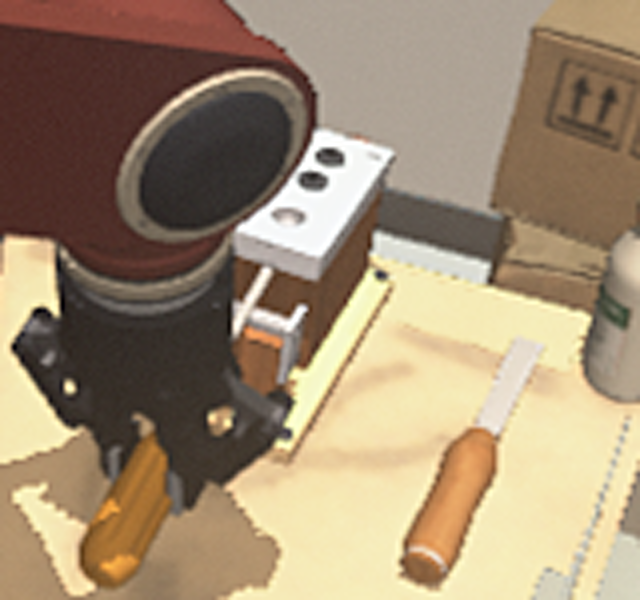

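View pics/wrist9.png

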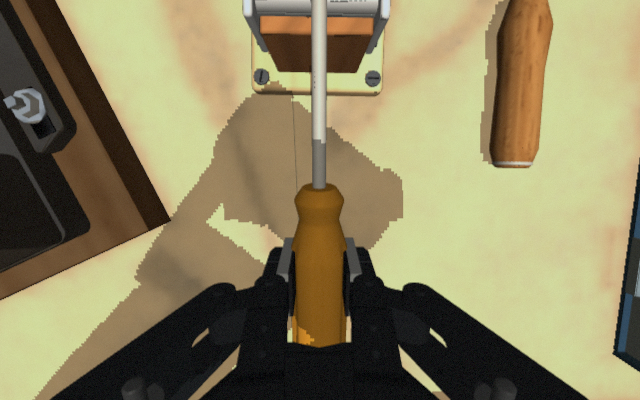

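servo_tool:
  twist:
    - [-0.0022,-0.05,0]
    - [-0.0022,-0.05,0]
    - [0,0,0]
  xyz:
    - [0.15,0,-0.6]
    - [0.15,0,-0.6]
    - [0,0,0]
  fingers: [0,0,0]

```text
time: 11.18
tool_pos: [0.4439, -0.1925, 0.0369]
tool_rot: [0.559, 0.579, 0.407, -0.432]
contact_force: [-3.2, 1.8, 1.1]
gripper_width: 0.275
```

```bash
python3 st.py
python3 - <<'E'
from h import *
for n in ['side']:
    im=vision.grab_frame(n); 
    if n=='side': cv2.imwrite('pics/side10c.png',cv2.resize(im[130:250,190:310,::-1],(600,600),interpolation=cv2.INTER_CUBIC))
E
```

```text
11.18 [ 0.4439 -0.1925  0.0369] w 0.275 az -92.58666057685427 xax [ 0.2946 -0.0126 -0.9555] zax [-0.0451 -0.999  -0.0008] 
q [-0.6646 -0.2612  2.2712  0.2215  0.8979  0.8334] F [-3.2018  1.8094  1.0865] T [0.0857 0.0872 0.1726]
```

View pics/side10c.png

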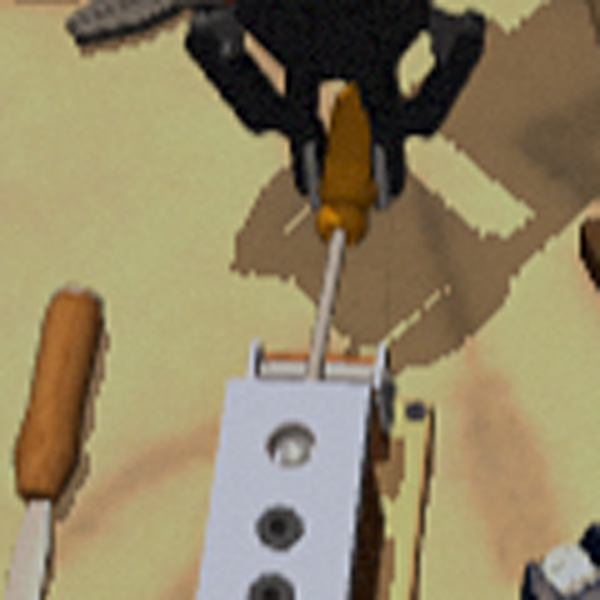

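Run:
```python
from h import *
D=cam('side')
for r in (0,.002,.004,.006,.008,.01,.012):
    a=r/.12
    # plate tilt about far end bottom (x=+.06,z=.09)
    x=.06-(.12*np.cos(a))-.016*np.sin(a); z=.09+.12*np.sin(a)+.016*np.cos(a)
    c,s=np.cos(-.045),np.sin(-.045)
    P=[[.642+c*x-s*y,-.202+s*x+c*y,z] for y in (-.029,.029)]
    print(r,((proj(D,P)-[190,130])*5).round(1).tolist())
```

```text
0 [[228.0, 385.0], [370.2, 389.0]]
0.002 [[227.3, 382.1], [369.8, 386.1]]
0.004 [[226.6, 379.3], [369.3, 383.3]]
0.006 [[225.9, 376.6], [368.8, 380.5]]
0.008 [[225.1, 373.9], [368.4, 377.8]]
0.01 [[224.4, 371.3], [367.9, 375.2]]
0.012 [[223.6, 368.7], [367.4, 372.7]]
```

servo_tool:
  twist:
    - [-0.002,-0.04,0]
    - [-0.002,-0.04,0]
    - [0,0,0]
  xyz:
    - [0.26,0,-0.36]
    - [0.26,0,-0.36]
    - [0,0,0]
  fingers: [0,0,0]

```text
time: 11.6
tool_pos: [0.4488, -0.1923, 0.0292]
tool_rot: [0.576, 0.594, 0.384, -0.41]
contact_force: [-1.5, -0.6, -1.1]
gripper_width: 0.27
```

```bash
python3 st.py
python3 - <<'E'
from h import *
for n in ['side','scene']:
    im=vision.grab_frame(n); 
    if n=='side': cv2.imwrite('pics/side11c.png',cv2.resize(im[130:250,190:310,::-1],(600,600),interpolation=cv2.INTER_CUBIC))
    if n=='scene': cv2.imwrite('pics/scene11c.png',cv2.resize(im[150:300,320:480,::-1],(640,600),interpolation=cv2.INTER_CUBIC))
E
```

```text
11.6 [ 0.4488 -0.1923  0.0292] w 0.27 az -92.57096407314731 xax [ 0.369  -0.0158 -0.9293] zax [-0.0449 -0.999  -0.0008] 
q [-0.6875 -0.2743  2.3111  0.308   0.8213  0.7497] F [-1.4542 -0.6199 -1.0727] T [0.0329 0.2349 0.0512]
```

View pics/side11c.png

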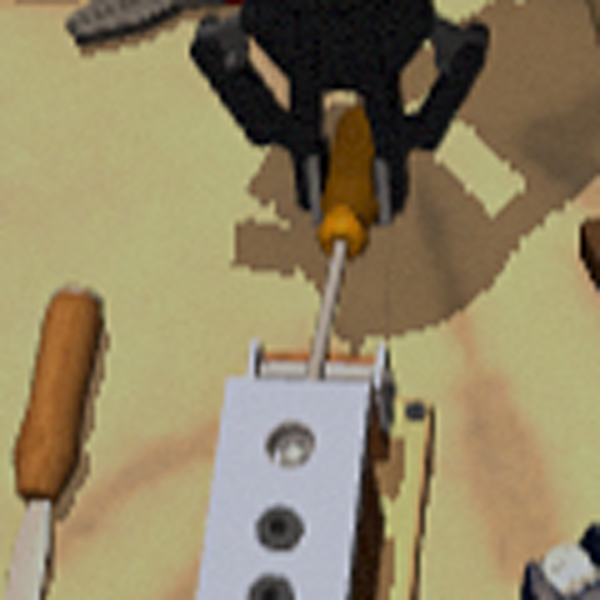

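View pics/scene11c.png

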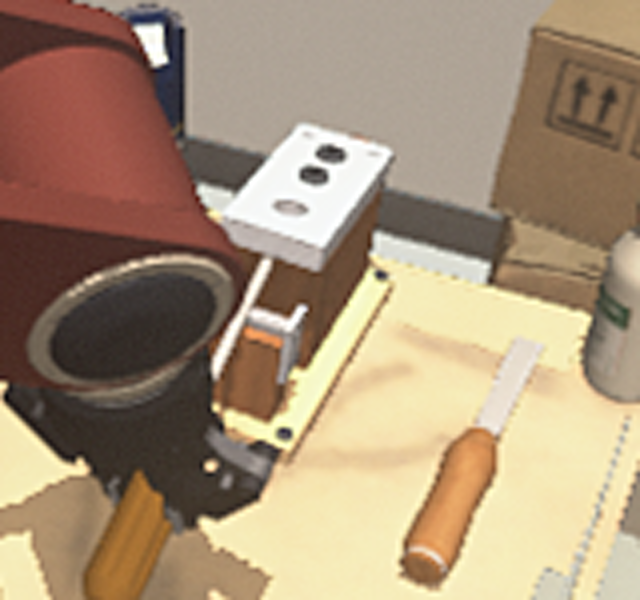

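Run:
```python
import cv2,numpy as np
for k in (6,7,8,9,10,11):
    g=cv2.cvtColor(cv2.imread(f'pics/side{k}c.png'),cv2.COLOR_BGR2GRAY).astype(float)
    o=[]
    for c in (275,340,350):
        col=g[350:410,c-2:c+3].mean(1)
        o.append([round(v) for v in col[::3]])
    print(k); [print('  ',x) for x in o]
```

```text
6
   [155, 110, 61, 53, 82, 102, 114, 113, 105, 93, 68, 80, 132, 176, 191, 190, 184, 185, 186, 184]
   [87, 74, 63, 64, 77, 90, 103, 112, 116, 110, 90, 76, 81, 116, 159, 181, 190, 187, 185, 183]
   [95, 83, 67, 61, 68, 78, 96, 112, 120, 111, 93, 77, 74, 109, 157, 183, 192, 188, 185, 182]
7
   [95, 77, 61, 65, 84, 104, 115, 112, 106, 96, 78, 76, 94, 114, 126, 127, 125, 125, 125, 125]
   [88, 75, 65, 67, 79, 90, 104, 113, 119, 113, 95, 79, 77, 92, 114, 123, 127, 128, 126, 124]
   [95, 82, 70, 63, 67, 79, 98, 113, 119, 111, 97, 81, 73, 84, 106, 118, 124, 120, 120, 120]
8
   [104, 108, 109, 127, 152, 176, 183, 170, 141, 112, 89, 100, 143, 178, 190, 189, 185, 187, 187, 186]
   [91, 90, 93, 115, 145, 168, 182, 184, 170, 144, 106, 91, 112, 148, 177, 187, 188, 188, 186, 185]
   [93, 89, 91, 104, 125, 151, 174, 182, 174, 150, 111, 89, 100, 134, 171, 187, 191, 187, 186, 186]
9
   [155, 132, 107, 117, 150, 176, 184, 171, 137, 109, 116, 145, 170, 188, 189, 188, 185, 184, 184, 185]
   [90, 90, 94, 116, 144, 168, 183, 184, 170, 144, 104, 97, 135, 172, 189, 189, 185, 186, 186, 185]
   [96, 92, 91, 103, 125, 152, 175, 182, 173, 147, 104, 94, 132, 170, 189, 192, 187, 186, 185, 185]
10
   [154, 130, 107, 117, 151, 174, 181, 168, 146, 134, 150, 172, 183, 189, 187, 186, 185, 185, 185, 184]
   [154, 135, 114, 120, 145, 167, 180, 181, 161, 138, 145, 166, 183, 190, 186, 185, 185, 185, 185, 185]
   [91, 82, 86, 101, 122, 150, 174, 182, 166, 141, 138, 151, 171, 184, 186, 187, 186, 184, 183, 184]
11
   [155, 132, 110, 120, 151, 175, 180, 163, 149, 147, 163, 181, 184, 185, 184, 184, 184, 185, 184, 184]
   [152, 130, 112, 116, 140, 166, 181, 179, 163, 147, 152, 168, 181, 188, 186, 184, 183, 184, 184, 185]
   [117, 106, 97, 103, 123, 150, 174, 181, 165, 142, 147, 166, 183, 189, 185, 186, 187, 185, 184, 184]
```

Run:
```python
from h import *
D=cam('scene')
for r in (0,.002,.004,.006,.008,.01,.012):
    a=r/.12
    def T(x0,z0,y):
        x=.06-((.06-x0)*np.cos(a))-z0*np.sin(a); z=.09+(.06-x0)*np.sin(a)+z0*np.cos(a)
        c,s=np.cos(-.045),np.sin(-.045); return [.642+c*x-s*y,-.202+s*x+c*y,z]
    P=[T(-.06,.016,.029),T(-.06,.016,-.029),T(-.06,0,-.029),T(.06,.016,-.029)]
    print(r,((proj(D,P)-[320,150])*4).round(1).tolist())
a=cv2.imread('pics/scene9c.png')[100:320,180:420];b=cv2.imread('pics/scene11c.png')[100:320,180:420]
cv2.imwrite('pics/cmp.png',cv2.resize(np.vstack([a,b])[:,:],None,fx=1.36,fy=1.36))
h=np.hstack([a,b]);cv2.imwrite('pics/cmp.png',cv2.resize(h,(800,367)))
```

```text
0 [[216.4, 227.1], [318.6, 259.4], [315.0, 282.9], [389.6, 146.9]]
0.002 [[216.6, 224.4], [318.9, 256.7], [315.4, 280.0], [389.4, 147.1]]
0.004 [[216.7, 221.7], [319.3, 253.9], [315.9, 277.0], [389.3, 147.3]]
0.006 [[216.9, 218.9], [319.6, 251.1], [316.4, 274.0], [389.2, 147.6]]
0.008 [[217.1, 216.1], [320.0, 248.3], [317.0, 270.9], [389.0, 147.8]]
0.01 [[217.3, 213.3], [320.4, 245.5], [317.5, 267.9], [388.9, 148.1]]
0.012 [[217.6, 210.4], [320.8, 242.6], [318.1, 264.7], [388.7, 148.3]]
```

View pics/cmp.png

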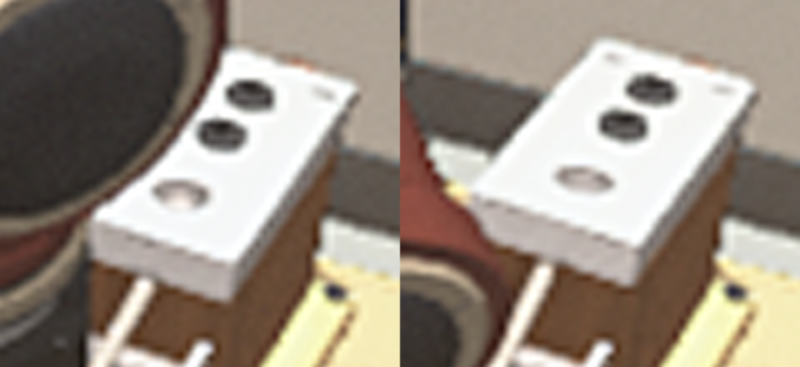

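servo_tool:
  twist:
    - [0.004,0.09,0]
    - [0.004,0.09,0]
    - [0,0,0]
  xyz:
    - [-0.36,0,1.05]
    - [-0.36,0,1.05]
    - [0,0,0]
  fingers: [0,0,0]

```text
time: 12.08
tool_pos: [0.4443, -0.1936, 0.0527]
tool_rot: [0.539, 0.557, 0.434, -0.459]
contact_force: [1.1, -0.1, -0.2]
gripper_width: 0.268
```

```bash
python3 st.py
python3 - <<'E'
from h import *
for n in ['side','scene']:
    im=vision.grab_frame(n); 
    if n=='side': cv2.imwrite('pics/side12c.png',cv2.resize(im[130:250,190:310,::-1],(600,600),interpolation=cv2.INTER_CUBIC))
    if n=='scene': cv2.imwrite('pics/scene12c.png',cv2.resize(im[150:300,320:480,::-1],(640,600),interpolation=cv2.INTER_CUBIC))
a=cv2.imread('pics/scene12c.png')[100:320,180:420];b=cv2.imread('pics/scene11c.png')[100:320,180:420]
h=np.hstack([a,b]);cv2.imwrite('pics/cmp2.png',cv2.resize(h,(800,367)))
E
```

```text
12.07 [ 0.4443 -0.1936  0.0527] w 0.268 az -92.50826213464266 xax [ 0.202  -0.0113 -0.9793] zax [-0.0438 -0.999   0.0025] 
q [-0.629  -0.2327  2.2051  0.1307  1.0012  0.9241] F [ 1.1298 -0.1027 -0.2129] T [-0.0248  0.124  -0.0364]
```

View pics/cmp2.png

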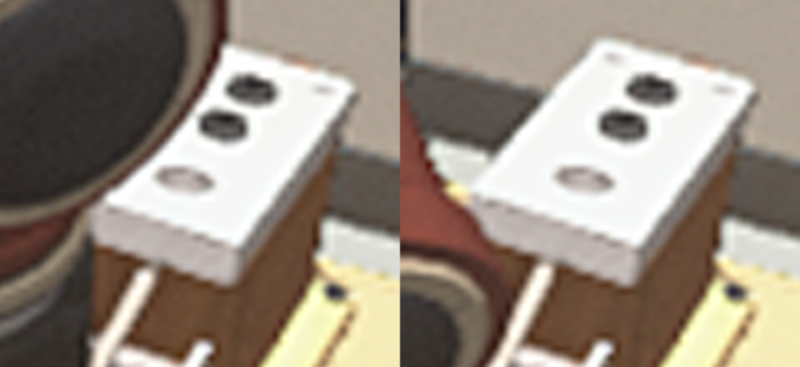

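View pics/side12c.png

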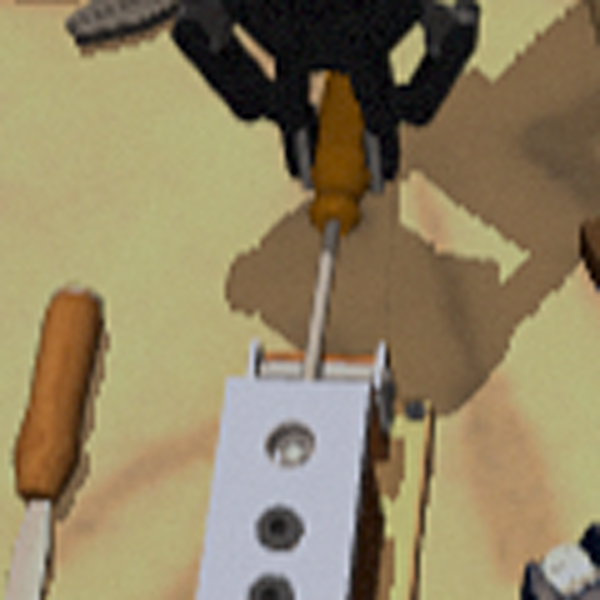

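servo_tool:
  twist:
    - [0.0045,0.1,0]
    - [0.0045,0.1,0]
    - [0,0,0]
    - [0,0,0]
    - [0,0,0]
    - [0,0,0]
    - [0,0,0]
    - [0,0,0]
  xyz:
    - [-0.3,0,1.1]
    - [-0.3,0,1.2]
    - [-1.2,0.05,0]
    - [-1.5,0.05,0]
    - [-1.5,0.05,0]
    - [0,0,4]
    - [0,0,5]
    - [0,0,2]
  fingers: [0,0,0,0,0,0,0,0]

```text
time: 13.18
tool_pos: [0.3936, -0.1913, 0.1849]
tool_rot: [0.49, 0.512, 0.487, -0.511]
contact_force: [-0.2, -1.0, -0.9]
gripper_width: 0.27
```

```bash
python3 st.py
python3 - <<'E'
from h import *
im=vision.grab_frame('side'); cv2.imwrite('pics/side13c.png',cv2.resize(im[90:250,180:320,::-1],(525,600),interpolation=cv2.INTER_CUBIC))
E
```

```text
13.18 [ 0.3936 -0.1913  0.1849] w 0.27 az -92.6035765211597 xax [ 0.004  -0.0016 -1.    ] zax [-0.0454 -0.999   0.0014] 
q [-0.6236 -0.3954  2.0846  0.0011  1.4482  0.9926] F [-0.1867 -1.0113 -0.9273] T [-0.0017  0.013   0.0555]
```

View pics/side13c.png

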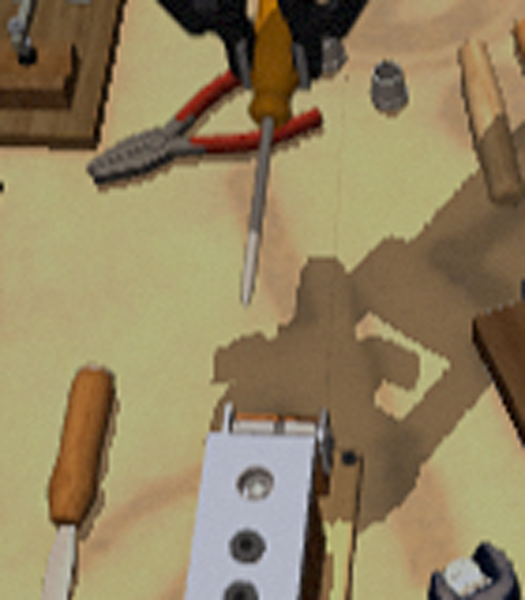

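servo_tool:
  twist:
    - [0,0,0.176]
    - [0,0,0.176]
    - [0,0,0.176]
    - [0,0,0.176]
    - [0,0,0.176]
    - [0,0,0.176]
    - [0,0,0.176]
    - [0,0,0.176]
  xyz:
    - [0,-0.5,0]
    - [0.2,-0.5,0]
    - [0.2,-0.5,0]
    - [0.2,-0.5,0]
    - [0.2,-0.5,0]
    - [0.2,-0.5,0]
    - [0.3,-0.5,0]
    - [0.3,-0.5,0]
  fingers: [0,0,0,0,0,0,0,0]

```text
time: 14.22
tool_pos: [0.4083, -0.2303, 0.1805]
tool_rot: [0.703, 0.072, 0.704, -0.071]
contact_force: [0.8, 1.5, -0.6]
gripper_width: 0.272
```

servo_tool:
  twist:
    - [0,0,0.176]
    - [0,0,0.176]
    - [0,0,0]
    - [0,0,0]
    - [0,0,0]
    - [0,0,0]
  xyz:
    - [0.3,-0.5,-3]
    - [0,0,-5]
    - [0,0,-5]
    - [0,0,-3]
    - [0,0,0]
    - [0,0,0]
  fingers: [0,0,0,0,0,0]

```text
time: 14.98
tool_pos: [0.4128, -0.2362, 0.0239]
tool_rot: [0.706, -0.051, 0.705, 0.051]
contact_force: [0.2, -0.9, -0.9]
gripper_width: 0.272
```

```bash
python3 st.py
```

```text
14.97 [ 0.4128 -0.2362  0.0239] w 0.272 az 8.236477948979594 xax [ 0.0011 -0.0003 -1.    ] zax [0.9897 0.1433 0.001 ] 
q [-0.6767 -0.0756  2.1129  0.0005  1.1033 -0.8206] F [ 0.1915 -0.8779 -0.9298] T [-0.0127 -0.0017  0.0033]
```

servo_tool:
  twist:
    - [0,0,0]
    - [0,0,0]
    - [0,0,0]
    - [0,0,0]
    - [0,0,0]
    - [0,0,0]
  xyz:
    - [0,0,-1.2]
    - [0,0,-0.7]
    - [0,0,-0.2]
    - [0,0,0]
    - [0,0,0]
    - [0,0,0]
  fingers: [0,0,0,0,0,0.4]

```text
time: 15.72
tool_pos: [0.4133, -0.2363, 0.0028]
tool_rot: [0.706, -0.051, 0.705, 0.051]
contact_force: [0.3, 0.9, -0.0]
gripper_width: 0.399
```

```bash
python3 st.py
```

```text
15.72 [ 0.4133 -0.2363  0.0028] w 0.399 az 8.262350563533635 xax [ 0.0008 -0.0005 -1.    ] zax [0.9896 0.1437 0.0007] 
q [-0.6759 -0.0354  2.1173  0.0001  1.0588 -0.8202] F [ 0.3195  0.8534 -0.0187] T [ 0.0145  0.0072 -0.0534]
```

servo_tool:
  twist:
    - [0,0,0]
    - [0,0,0]
    - [0,0,0]
    - [0,0,-0.16]
    - [0,0,-0.16]
    - [0,0,-0.16]
    - [0,0,-0.16]
    - [0,0,-0.16]
  xyz:
    - [0,0,3]
    - [0,0,6]
    - [0,0,6]
    - [0,0,6]
    - [1.5,0.3,1]
    - [2,0.3,0]
    - [2,0.3,0]
    - [2,0.3,0]
  fingers: [0.6,0.9,1,1,1,1,1,1]

```text
time: 16.73
tool_pos: [0.4888, -0.224, 0.2228]
tool_rot: [0.669, 0.229, 0.669, -0.23]
contact_force: [-0.1, 0.1, -0.7]
gripper_width: 1.001
```

servo_tool:
  twist:
    - [0,0,-0.16]
    - [0,0,-0.16]
    - [0,0,-0.16]
    - [0,0,-0.16]
    - [0,0,-0.16]
    - [0,0,-0.16]
    - [0,0,0]
    - [0,0,0]
  xyz:
    - [2.5,0.3,0]
    - [2.5,0.3,0]
    - [2.5,0.3,0]
    - [2.5,0.3,0]
    - [2.5,0.3,0]
    - [0,0.3,0]
    - [0,0,0]
    - [0,0,0]
  fingers: [1,1,1,1,1,1,1,1]

```text
time: 17.73
tool_pos: [0.6129, -0.2062, 0.2226]
tool_rot: [-0.489, -0.511, -0.489, 0.511]
contact_force: [-0.2, -0.7, -0.1]
gripper_width: 0.999
```

```bash
python3 st.py
python3 - <<'E'
from h import *
import pickle
np.set_printoptions(precision=4,suppress=True)
pickle.dump(manip.state(),open('w14.pkl','wb'))
for n in ['wrist','side','scene']:
    im=vision.grab_frame(n); cv2.imwrite(f'pics/{n}14.png',im[:,:,::-1])
print('can base',onplane(cam('side'),[(307,283)],0),'scene',onplane(cam('scene'),[(355,213)],0))
E
```

```text
17.73 [ 0.6129 -0.2062  0.2226] w 0.999 az -92.46511572785556 xax [ 0.0001 -0.0003 -1.    ] zax [-0.043  -0.9991  0.0003] 
q [-0.4395  0.1081  1.5689 -0.0002  1.4644  1.1744] F [-0.2113 -0.6878 -0.1231] T [ 0.0115 -0.0492  0.0032]
can base [[ 0.7066 -0.0854  0.    ]] scene [[ 0.6724 -0.0955  0.    ]]
```

View pics/wrist14.png

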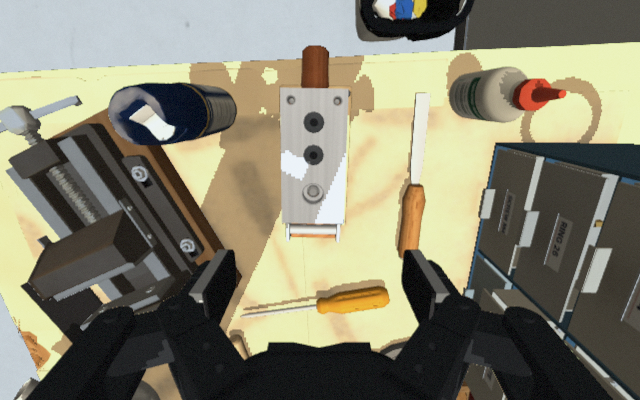

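View pics/side14.png

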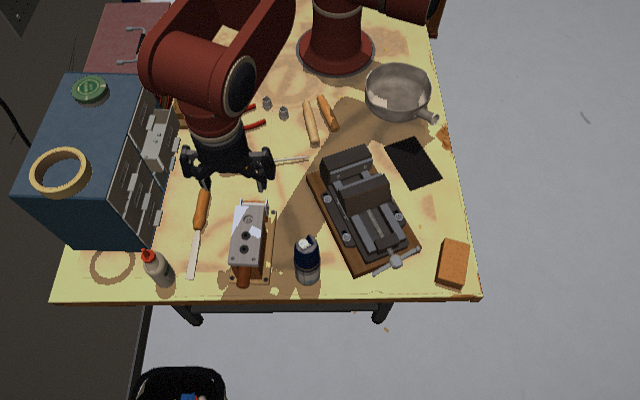

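View pics/scene14.png

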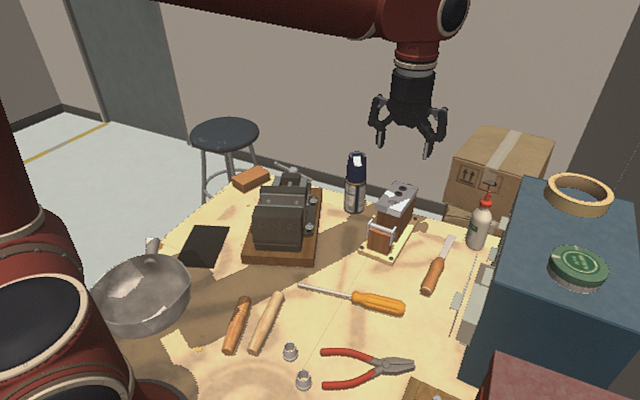

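Run:
```python
import cv2
im=cv2.imread('pics/wrist14.png');cv2.imwrite('pics/w14c.png',cv2.resize(im[70:250,250:380],(433,600),interpolation=cv2.INTER_CUBIC))
```

```text
(no output)
```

View pics/w14c.png

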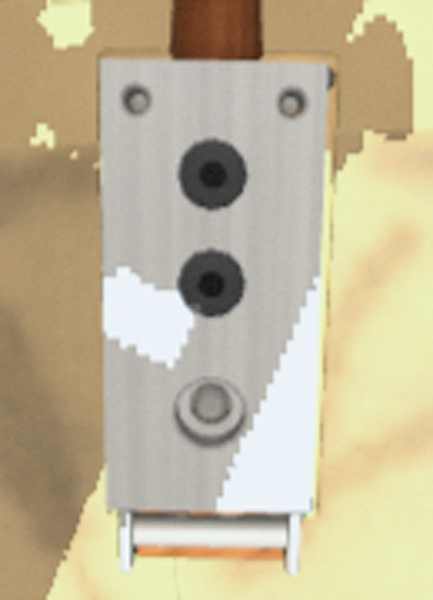

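Run:
```python
from h import *
import pickle
from scipy.optimize import least_squares
np.set_printoptions(precision=4,suppress=True)
W=cam('wrist',pickle.load(open('w14.pkl','rb')))
px=np.array([(100,60),(327,64),(313,513),(107,511)])/3.333+[250,70]
def model(p):
    x,y,yaw,a=p; Q=np.array([[.06,.029,.016],[.06,-.029,.016],[-.06,-.029,.016],[-.06,.029,.016]])
    Rm=R.from_euler('ZY',[yaw,a]).as_matrix()  # pitch a>0 about y lowers +x, raises -x
    piv=np.array([.06,0,0]); q=(Q-piv)@R.from_euler('y',a).as_matrix().T+piv+[0,0,.09]
    return q@R.from_euler('z',yaw).as_matrix().T+[x,y,0]
f=lambda p:(proj(W,model(p))-px).ravel()
r=least_squares(f,[.642,-.202,-.045,.08]);print(r.x,r.fun)
for a in (.07,.085,.1):
    r=least_squares(lambda p:f([*p,a]),[.642,-.202,-.045]);print(a,r.x,np.abs(r.fun).max())
```

```text
[ 0.6421 -0.2024 -0.0567  0.0631] [-0.5576  0.1202  0.6044 -0.1422 -0.1486  0.0975  0.0965 -0.0245]
0.07 [ 0.6421 -0.2024 -0.0566] 0.6116025390361415
0.085 [ 0.6421 -0.2024 -0.0564] 0.6870823948329132
0.1 [ 0.6421 -0.2024 -0.0563] 1.0702541172805695
```

servo_tool:
  twist:
    - [0.002,0.04,-0.013]
    - [0.002,0.045,0]
    - [0,0,0]
    - [0,0,0]
    - [0,0,0]
  xyz:
    - [1.5,0.2,-1]
    - [1.4,0.2,-3]
    - [0,0,-4]
    - [0,0,-1.9]
    - [0,0,0]
  fingers: [1,1,1,1,1]

```text
time: 18.5
tool_pos: [0.6407, -0.2017, 0.1217]
tool_rot: [-0.462, -0.492, -0.508, 0.535]
contact_force: [-0.3, -0.3, 0.6]
gripper_width: 1.001
```

```bash
python3 st.py
python3 - <<'E'
from h import *
for n in ['wrist']:
    im=vision.grab_frame(n); cv2.imwrite(f'pics/{n}15.png',im[:,:,::-1])
E
```

```text
18.5 [ 0.6407 -0.2017  0.1217] w 1.001 az -93.32465514404423 xax [-0.0882  0.0055 -0.9961] zax [-0.058  -0.9983 -0.0004] 
q [-0.4034  0.2984  1.5258 -0.03    1.401   1.2317] F [-0.3006 -0.27    0.6369] T [-0.0715 -0.0117  0.0413]
```

View pics/wrist15.png

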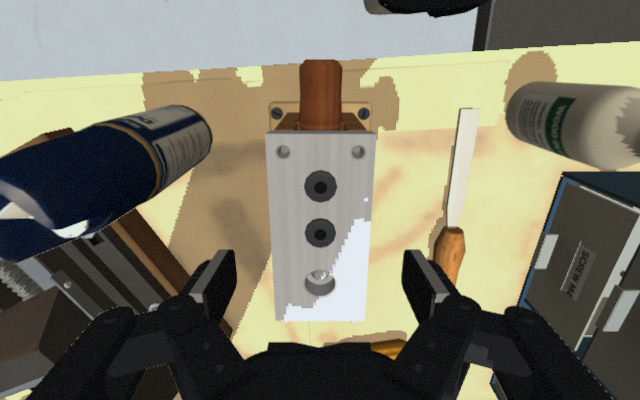

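servo_tool:
  twist:
    - [0,0,0]
    - [0,0,0]
    - [0,0,0]
    - [0,0,0]
    - [0,0,0]
    - [0,0,0]
    - [0,0,0]
  xyz:
    - [0.05,-0.05,-1.5]
    - [0.05,0,-1.4]
    - [0,0,0]
    - [0,0,0]
    - [0,0,0]
    - [0,0,0]
    - [0,0,0]
  fingers: [1,1,1,0.8,0.6,0.6,0.6]

```text
time: 19.42
tool_pos: [0.6438, -0.2026, 0.0957]
tool_rot: [-0.464, -0.493, -0.506, 0.534]
contact_force: [0.3, 1.9, 4.2]
gripper_width: 0.66
```

```bash
python3 st.py
python3 - <<'E'
from h import *
for n in ['wrist','scene']:
    im=vision.grab_frame(n); cv2.imwrite(f'pics/{n}16.png',im[:,:,::-1])
    if n=='scene': cv2.imwrite('pics/scene16c.png',cv2.resize(im[120:280,300:480,::-1],(675,600),interpolation=cv2.INTER_CUBIC))
E
```

```text
19.43 [ 0.6438 -0.2026  0.0957] w 0.66 az -93.32438572803274 xax [-0.083   0.0037 -0.9965] zax [-0.058  -0.9983  0.0011] 
q [-0.403   0.3272  1.5361 -0.0298  1.3563  1.2334] F [0.321  1.8694 4.1902] T [ 0.2799 -0.0154 -0.0913]
```

View pics/wrist16.png

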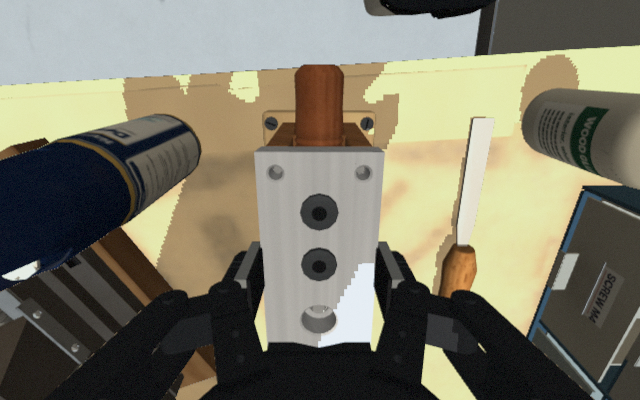

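View pics/scene16c.png

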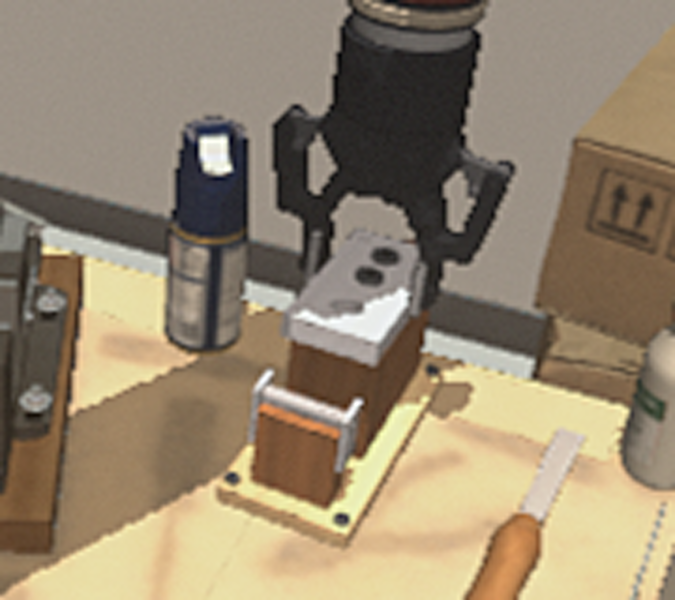

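servo_tool:
  twist:
    - [0,0,0]
    - [0,0,0]
    - [0,0,0]
    - [0,0,0]
    - [0,0,0]
  xyz:
    - [0,0,0]
    - [0,0,0.4]
    - [0,0,0.6]
    - [0,0,1]
    - [0,0,1]
  fingers: [0.3,0.3,0.3,0.3,0.3]

```text
time: 20.15
tool_pos: [0.6423, -0.2025, 0.1242]
tool_rot: [-0.463, -0.493, -0.507, 0.535]
contact_force: [0.1, -0.2, -2.6]
gripper_width: 0.657
```

```bash
python3 st.py
python3 - <<'E'
from h import *
for n in ['wrist','scene']:
    im=vision.grab_frame(n); cv2.imwrite(f'pics/{n}17.png',im[:,:,::-1])
    if n=='scene': cv2.imwrite('pics/scene17c.png',cv2.resize(im[120:280,300:480,::-1],(675,600),interpolation=cv2.INTER_CUBIC))
E
```

```text
20.15 [ 0.6423 -0.2025  0.1242] w 0.657 az -93.3323921807382 xax [-0.0869  0.0045 -0.9962] zax [-0.0581 -0.9983  0.0005] 
q [-0.4034  0.2987  1.5208 -0.0304  1.404   1.2319] F [ 0.1362 -0.1871 -2.6477] T [-0.0277 -0.0921  0.023 ]
```

View pics/wrist17.png

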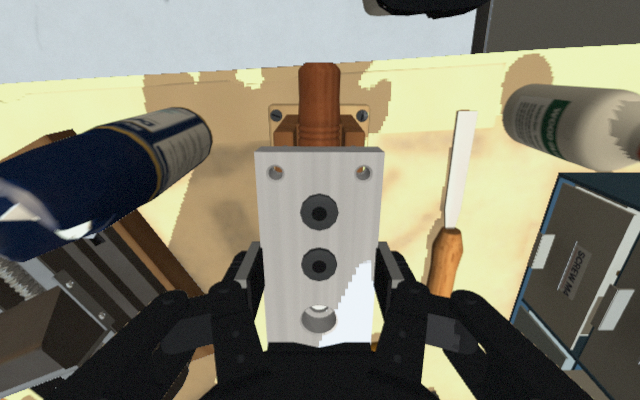

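View pics/scene17c.png

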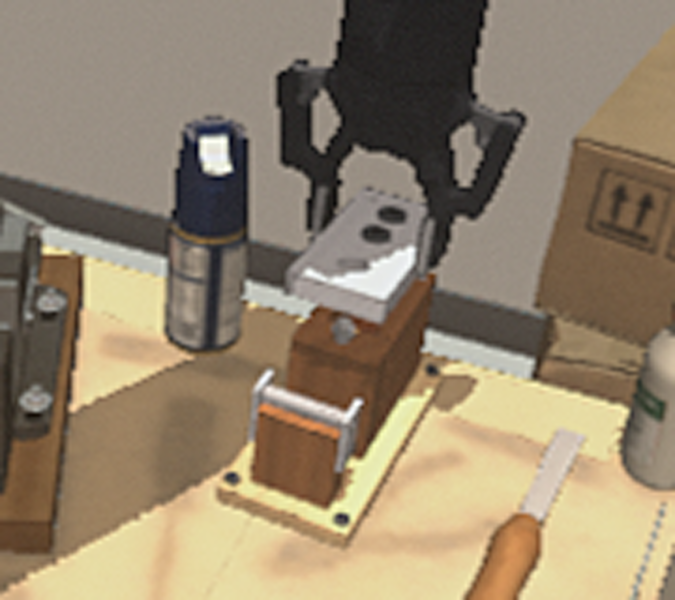

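servo_tool:
  twist:
    - [0,0,0]
    - [-0.0025,-0.0425,0]
    - [-0.0025,-0.0425,0]
    - [0,0,0.057]
    - [0,0,0.057]
    - [0,0,0.057]
    - [0,0,0.057]
    - [0,0,0.057]
  xyz:
    - [0,0,4]
    - [0,0,5]
    - [0,0,4]
    - [-2.94,4.7,0]
    - [-2.94,4.7,0]
    - [-2.94,4.7,0]
    - [-2.94,4.7,0]
    - [-2.94,4.7,0]
  fingers: [0.3,0.3,0.3,0.3,0.3,0.3,0.3,0.3]

```text
time: 21.25
tool_pos: [0.4946, 0.0337, 0.2545]
tool_rot: [0.554, 0.44, 0.553, -0.44]
contact_force: [0.4, 0.6, -1.8]
gripper_width: 0.655
```

servo_tool:
  twist:
    - [0,0,0.057]
    - [0,0,0.057]
    - [0,0,0.057]
    - [0,0,0]
    - [0,0,0]
    - [0,0,0]
  xyz:
    - [-2.94,4.7,0]
    - [-2.94,4.7,0]
    - [-2.94,4.7,0]
    - [0,0,-3]
    - [0,0,0]
    - [0,0,0]
  fingers: [0.3,0.3,0.3,0.3,0.3,0.3]

```text
time: 22.0
tool_pos: [0.4082, 0.173, 0.2252]
tool_rot: [0.589, 0.392, 0.588, -0.392]
contact_force: [0.2, -0.4, -2.4]
gripper_width: 0.657
```

```bash
python3 st.py
python3 - <<'E'
from h import *
import pickle
pickle.dump(manip.state(),open('w18.pkl','wb'))
for n in ['wrist','scene','side']:
    im=vision.grab_frame(n); cv2.imwrite(f'pics/{n}18.png',im[:,:,::-1])
E
```

```text
22.0 [0.4082 0.173  0.2252] w 0.657 az -67.25383883036756 xax [ 0.001  -0.0008 -1.    ] zax [ 0.3866 -0.9222  0.0011] 
q [ 0.2335 -0.4039  2.0235 -0.001   1.5212  1.4073] F [ 0.2063 -0.4323 -2.3913] T [ 0.0494 -0.0347  0.0015]
```

View pics/wrist18.png

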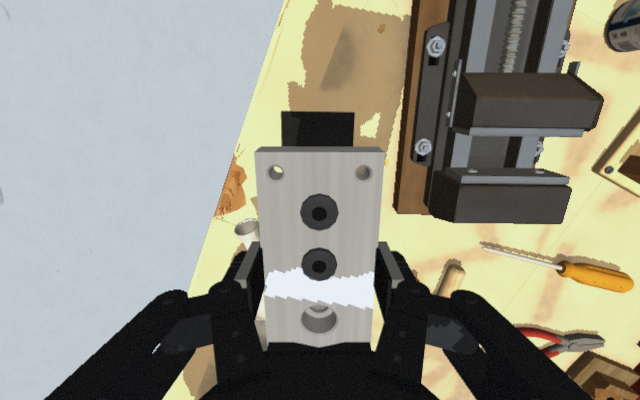

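View pics/scene18.png

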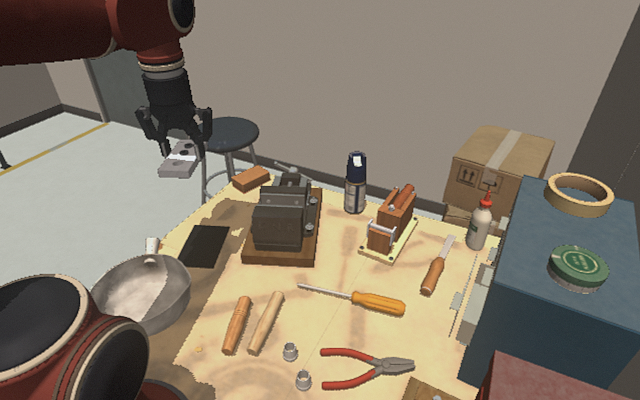

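View pics/side18.png

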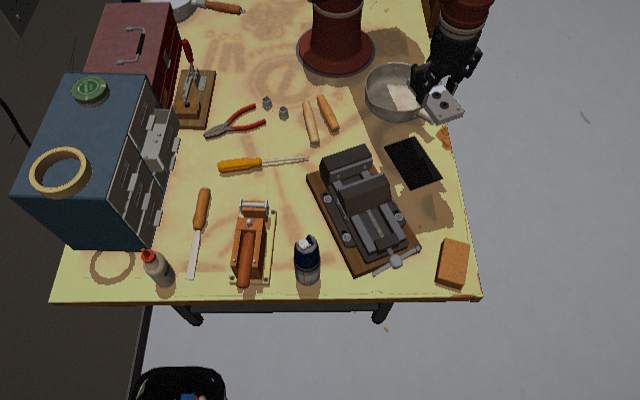

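```bash
python3 - <<'E'
from h import *
import pickle
np.set_printoptions(precision=4,suppress=True)
s=pickle.load(open('w18.pkl','rb'));W=cam('wrist',s);A=q2R(s['tool_rot'])
c=onplane(W,[(281,112),(354.5,112)],.003);print('mat far corners',c)
d=c[0]-c[1];print(np.linalg.norm(d[:2])); v=d/np.linalg.norm(d); ax=np.array([v[1],-v[0],0]);print('yaw',np.arctan2(ax[1],ax[0]),'centre',c.mean(0)-.07*ax)
sc=lambda a:np.array(a)/2.5
S=cam('scene');D=cam('side')
# plate: project with tool-frame rect for tilt options. far end bottom/top edge, bushes
for t in (-.03,0,.03):
  for off in (0.,-.002):
    pts=[]
    for (x,y,z) in [(.06,.029,.016),(.06,-.029,.016),(-.06,.029,.016),(-.06,-.029,.016),(.06,.029,0)]:
        # plate frame->tool: plate x = tool y, plate y=-tool z , plate z=-tool x ; tilt t about plate y
        p=R.from_euler('y',t).apply([x,y,z]); pts.append(s['tool_pos']+A@np.array([-p[2],p[0]+off,-p[1]]))
    print(t,off,proj(W,pts).round(1).tolist())
E
python3 -c "
import cv2
im=cv2.imread('pics/wrist18.png');cv2.imwrite('pics/w18c.png',cv2.resize(im[100:360,230:410],(415,600),interpolation=cv2.INTER_CUBIC))"
```

```text
mat far corners [[0.4527 0.241  0.003 ]
 [0.487  0.159  0.003 ]]
0.08889793031911232
yaw 0.39600634706978777 centre [0.4053 0.173  0.003 ]
-0.03 0.0 [[251.1, 153.3], [386.4, 153.2], [268.1, 361.4], [369.8, 361.4], [258.4, 146.4]]
-0.03 -0.002 [[251.4, 157.9], [386.1, 157.8], [268.3, 364.1], [369.6, 364.0], [258.7, 150.6]]
0 0.0 [[251.9, 151.4], [385.6, 151.3], [267.5, 363.5], [370.4, 363.5], [259.2, 145.8]]
0 -0.002 [[252.3, 156.0], [385.3, 155.9], [267.7, 366.2], [370.2, 366.2], [259.4, 149.9]]
0.03 0.0 [[252.8, 149.7], [384.8, 149.6], [266.9, 365.6], [371.0, 365.6], [259.9, 145.3]]
0.03 -0.002 [[253.1, 154.2], [384.4, 154.1], [267.1, 368.4], [370.8, 368.3], [260.1, 149.4]]
```

View pics/w18c.png

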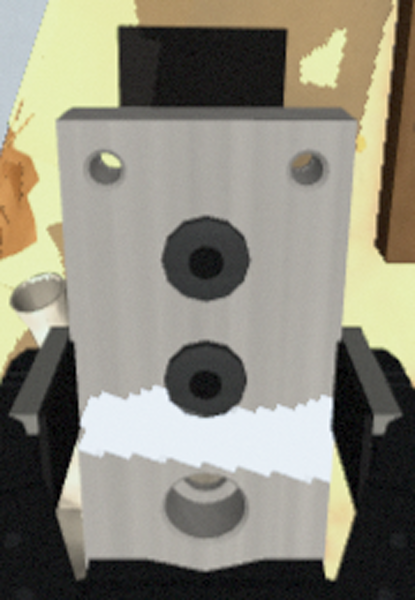

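Run:
```python
from h import *
import pickle
from scipy.optimize import least_squares
np.set_printoptions(precision=4,suppress=True)
s=pickle.load(open('w18.pkl','rb'));W=cam('wrist',s);A=q2R(s['tool_rot'])
k=2.306
obs=np.array([(58,120),(356,120),(64,107),(350,107)])/k+[230,100]
Q=[(.06,.029,.016),(.06,-.029,.016),(.06,.029,0),(.06,-.029,0)]
def P(p,Q):
    off,dz,t,lat=p
    return np.array([s['tool_pos']+A@np.array([-q[2]+dz,q[0]+off,-q[1]+lat]) for q in R.from_euler('y',t).apply(Q)])
for t in (-.02,0,.02):
    r=least_squares(lambda p:(proj(W,P([p[0],p[1],t,p[2]],Q))-obs).ravel(),[0,0,0]);print(t,r.x,r.fun.round(2))
    p=[r.x[0],r.x[1],t,r.x[2]]; print(' near top corners',proj(W,P(p,[(-.06,.029,.016),(-.06,-.029,.016)])).round(1).tolist(),'pins x50',proj(W,P(p,[(.05,.02,.016),(.05,-.02,.016),(-.032,0,.016)])).round(1).tolist())
print('obs pins',np.array([(107,167),(307,167),(205,507)])/k+[230,100])
```

```text
-0.02 [-0.0002  0.0015  0.0005] [-1.94  0.39  2.04  0.27  2.48 -0.31 -2.6  -0.42]
 near top corners [[269.2, 360.1], [370.3, 360.1]] pins x50 [[275.0, 174.6], [364.6, 174.5], [319.8, 321.1]]
0 [-0.0003  0.0003  0.0005] [-1.98  0.06  2.08 -0.06  2.5   0.05 -2.61 -0.06]
 near top corners [[268.4, 363.6], [371.1, 363.6]] pins x50 [[275.0, 174.4], [364.7, 174.3], [319.8, 323.4]]
0.02 [-0.0005 -0.001   0.0005] [-2.02 -0.26  2.12 -0.38  2.51  0.42 -2.62  0.31]
 near top corners [[267.7, 367.1], [371.8, 367.1]] pins x50 [[274.9, 174.2], [364.7, 174.1], [319.8, 325.8]]
obs pins [[276.4007 172.4198]
 [363.131  172.4198]
 [318.8985 319.8612]]
```

Run:
```python
from h import *
import pickle
np.set_printoptions(precision=4,suppress=True)
s=pickle.load(open('w18.pkl','rb'));W=cam('wrist',s);D=cam('side');S=cam('scene')
print('vise base edge',onplane(W,[(396,212),(408,60)],.03))
print('vise body',onplane(W,[(430,200),(455,222)],.1))
print('pan handle tip',onplane(D,[(438,122)],.04),onplane(D,[(438,122)],.06), 'scene',onplane(S,[(153,238)],.05))
c=np.array([.406,.1735]);j=np.array([.387,-.922]);print(c+.057*j,c-.057*j)
```

```text
vise base edge [[0.3976 0.0639 0.03  ]
 [0.5569 0.1323 0.03  ]]
vise body [[0.4394 0.0683 0.1   ]
 [0.4286 0.0337 0.1   ]]
pan handle tip [[0.3112 0.2422 0.04  ]] [[0.3277 0.2347 0.06  ]] scene [[0.3345 0.2432 0.05  ]]
[0.4281 0.1209] [0.3839 0.2261]
```

servo_tool:
  twist:
    - [0,0,0]
    - [0,0,0]
    - [0,0,0]
    - [0,0,0]
    - [0,0,0]
    - [0,0,0]
    - [0,0,0]
  xyz:
    - [-0.1,0,-5]
    - [-0.1,0,-6]
    - [0,0,-5]
    - [0,0,-3]
    - [0,0,-1.5]
    - [0,0,0]
    - [0,0,0]
  fingers: [0.3,0.3,0.3,0.3,0.3,0.3,0.3]

```text
time: 23.02
tool_pos: [0.4076, 0.1737, 0.0214]
tool_rot: [0.59, 0.392, 0.588, -0.391]
contact_force: [-0.5, -0.4, -3.1]
gripper_width: 0.66
```

```bash
python3 st.py
python3 - <<'E'
from h import *
for n in ['scene','side']:
    im=vision.grab_frame(n)
    if n=='scene': cv2.imwrite('pics/scene19c.png',cv2.resize(im[190:310,120:300,::-1],(800,533),interpolation=cv2.INTER_CUBIC))
    else: cv2.imwrite('pics/side19c.png',cv2.resize(im[100:220,350:490,::-1],(700,600),interpolation=cv2.INTER_CUBIC))
E
```

```text
23.02 [0.4076 0.1737 0.0214] w 0.66 az -67.21780292013575 xax [ 0.0038 -0.     -1.    ] zax [ 0.3872 -0.922   0.0015] 
q [ 0.2352 -0.1577  2.1919 -0.001   1.1037  1.4088] F [-0.4989 -0.4239 -3.0955] T [ 0.021  -0.003   0.0185]
```

View pics/scene19c.png

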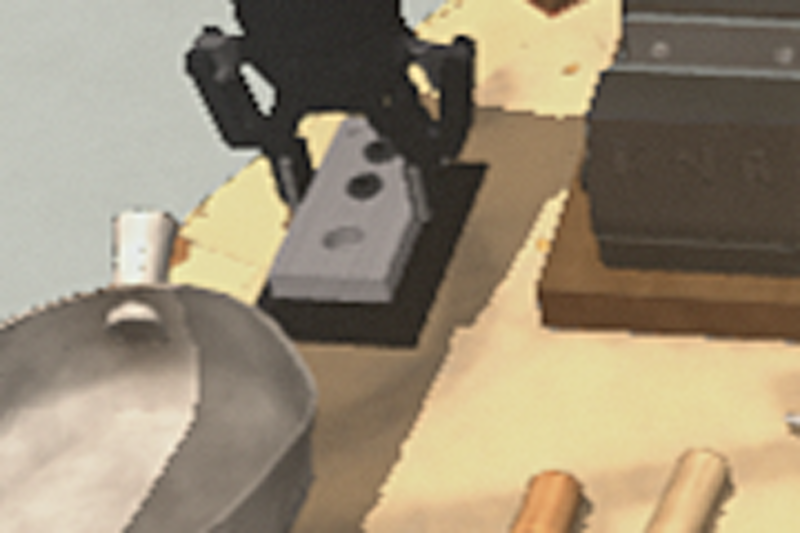

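View pics/side19c.png

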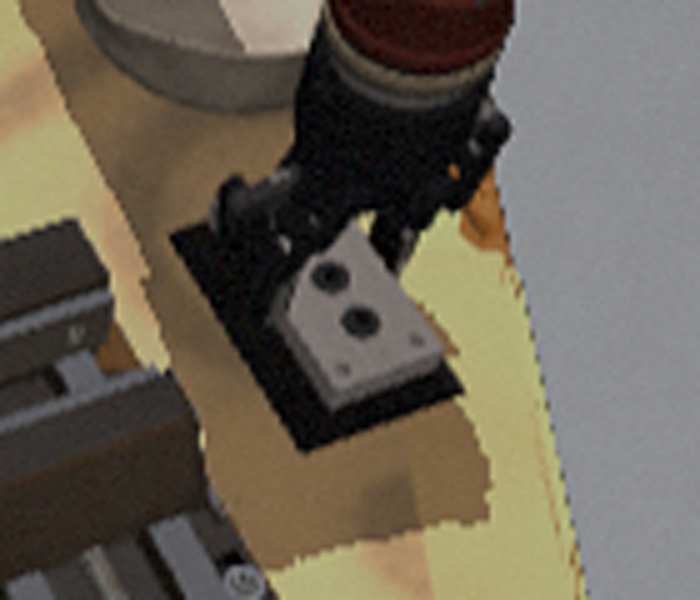

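servo_tool:
  twist:
    - [0,0,0]
    - [0,0,0]
    - [0,0,0]
  xyz:
    - [-0.1,0,-0.8]
    - [0,0,-0.5]
    - [0,0,0]
  fingers: [0.3,0.3,0.3]

```text
time: 23.5
tool_pos: [0.4041, 0.1733, 0.0057]
tool_rot: [0.589, 0.391, 0.589, -0.392]
contact_force: [-0.1, 0.1, -2.8]
gripper_width: 0.664
```

```bash
python3 st.py
python3 - <<'E'
from h import *
for n in ['scene']:
    im=vision.grab_frame(n)
    if n=='scene': cv2.imwrite('pics/scene20c.png',cv2.resize(im[190:310,120:300,::-1],(800,533),interpolation=cv2.INTER_CUBIC))
E
```

```text
23.5 [0.4041 0.1733 0.0057] w 0.664 az -67.19833875225251 xax [-0.0012 -0.0012 -1.    ] zax [ 0.3875 -0.9219  0.0006] 
q [ 0.2361 -0.1324  2.2012 -0.001   1.0742  1.4094] F [-0.1336  0.1483 -2.8136] T [0.0924 0.0469 0.0388]
```

View pics/scene20c.png

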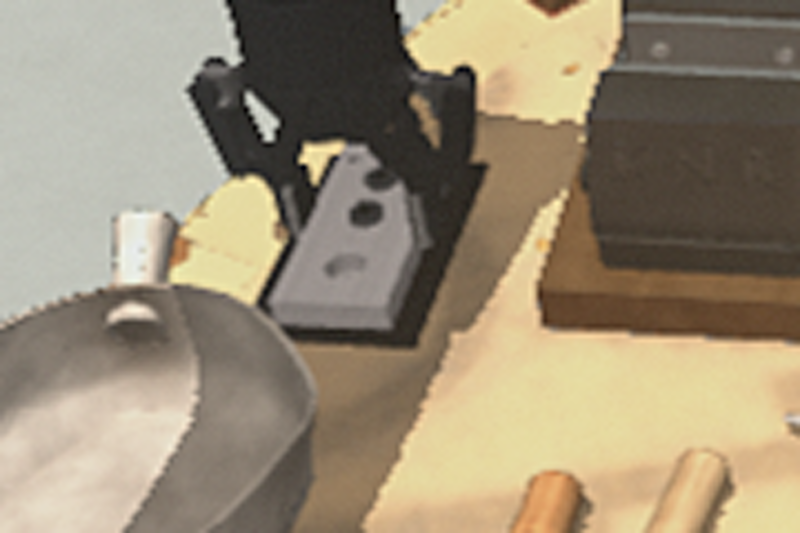

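Run:
```python
from h import *
np.set_printoptions(precision=4,suppress=True)
S=cam('scene');f=lambda a:np.array(a)/4.444+[120,190]
m=onplane(S,f([(415,345),(486,165)]),.003); p=onplane(S,f([(390,330),(270,325)]),.005)
yaw=.397;c,s=np.cos(yaw),np.sin(yaw);Rm=np.array([[c,s],[-s,c]])
print('mat frame (from near-right corner = (-70,-45)):',((p[:,:2]-m[0,:2])@Rm.T*1000)+[-70,-45], ((m[1,:2]-m[0,:2])@Rm.T*1000))
```

```text
mat frame (from near-right corner = (-70,-45)): [[-62.7589 -30.8449]
 [-63.2545  29.0049]] [135.7616  -1.4342]
```

servo_tool:
  twist:
    - [0,0,0]
    - [0,0,0]
    - [0,0,0]
  xyz:
    - [0.2,0.1,0]
    - [0,0,-0.15]
    - [0,0,0]
  fingers: [0.3,0.3,0.3]

```text
time: 23.92
tool_pos: [0.4068, 0.1744, 0.0049]
tool_rot: [0.589, 0.391, 0.589, -0.392]
contact_force: [0.1, -0.3, -3.3]
gripper_width: 0.658
```

```bash
python3 st.py
```

```text
23.93 [0.4068 0.1744 0.0049] w 0.658 az -67.20128196599491 xax [ 0.0002 -0.0009 -1.    ] zax [ 0.3875 -0.9219  0.0009] 
q [ 0.2372 -0.124   2.1954 -0.001   1.0702  1.4105] F [ 0.1142 -0.3208 -3.3337] T [-0.03    0.0315 -0.0025]
```

Still bearing the full weight (−3.3 N); lower in small steps until contact.

servo_tool:
  twist:
    - [0,0,0]
    - [0,0,0]
  xyz:
    - [0,0,-0.15]
    - [0,0,0]
  fingers: [0.3,0.3]

```text
time: 24.18
tool_pos: [0.407, 0.1745, 0.0039]
tool_rot: [0.589, 0.391, 0.589, -0.391]
contact_force: [-1.6, 0.2, 1.3]
gripper_width: 0.658
```

servo_tool:
  twist:
    - [0,0,0]
    - [0,0,0]
  xyz:
    - [0,0,-0.1]
    - [0,0,0]
  fingers: [0.3,0.3]

```text
time: 24.42
tool_pos: [0.407, 0.1745, 0.0039]
tool_rot: [0.589, 0.391, 0.589, -0.392]
contact_force: [-6.4, -2.3, 11.9]
gripper_width: 0.658
```

```bash
python3 st.py
```

```text
24.43 [0.407  0.1745 0.0039] w 0.658 az -67.20353778317059 xax [-0.0007 -0.001  -1.    ] zax [ 0.3875 -0.9219  0.0007] 
q [ 0.2372 -0.1206  2.1945 -0.0009  1.0686  1.4106] F [-6.3907 -2.3064 11.8588] T [-0.1472  1.1515  0.031 ]
```

servo_tool:
  twist:
    - [-0.004,0.009,0]
    - [0,0,0]
  xyz:
    - [0,0,0.05]
    - [0,0,0]
  fingers: [0.3,0.3]

```text
time: 24.68
tool_pos: [0.407, 0.1745, 0.0039]
tool_rot: [0.587, 0.388, 0.591, -0.395]
contact_force: [-3.5, -2.1, 8.3]
gripper_width: 0.656
```

```bash
python3 st.py
```

```text
24.68 [0.407  0.1745 0.0039] w 0.656 az -67.19126788126846 xax [-0.0091 -0.005  -0.9999] zax [ 0.3877 -0.9218  0.0011] 
q [ 0.2383 -0.1138  2.1884 -0.0031  1.077   1.4125] F [-3.4566 -2.1108  8.3164] T [-0.0923  0.7466  0.0531]
```

servo_tool:
  twist:
    - [-0.005,0.012,0]
    - [0,0,0]
  xyz:
    - [0,0,0]
    - [0,0,0]
  fingers: [0.3,0.3]

```text
time: 24.92
tool_pos: [0.4071, 0.1744, 0.0039]
tool_rot: [0.585, 0.384, 0.593, -0.398]
contact_force: [-6.4, -2.8, 7.3]
gripper_width: 0.657
```

```bash
python3 st.py
python3 - <<'E'
from h import *
for n in ['scene']:
    im=vision.grab_frame(n)
    if n=='scene': cv2.imwrite('pics/scene21c.png',cv2.resize(im[210:290,160:280,::-1],(800,533),interpolation=cv2.INTER_CUBIC))
E
```

```text
24.93 [0.4071 0.1744 0.0039] w 0.657 az -67.18564685675462 xax [-0.0211 -0.01   -0.9997] zax [ 0.3877 -0.9218  0.0011] 
q [ 0.2396 -0.1041  2.1797 -0.0054  1.0889  1.4147] F [-6.3812 -2.7806  7.3301] T [-0.0353  0.608   0.1029]
```

View pics/scene21c.png

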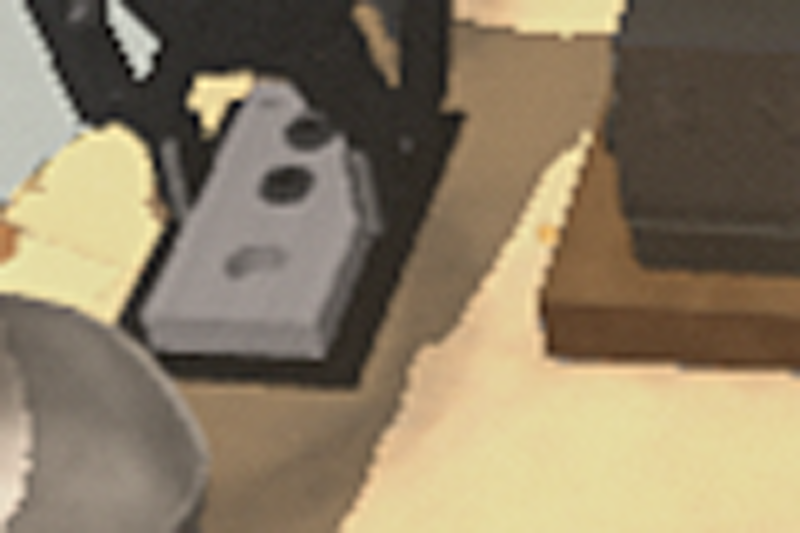

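servo_tool:
  twist:
    - [0.005,-0.012,0]
    - [0,0,0]
  xyz:
    - [0,0,0]
    - [0,0,0]
  fingers: [0.3,0.3]

```text
time: 25.22
tool_pos: [0.4073, 0.1745, 0.0039]
tool_rot: [0.588, 0.388, 0.59, -0.394]
contact_force: [-2.6, -0.4, 5.7]
gripper_width: 0.661
```

```bash
python3 st.py
```

```text
25.23 [0.4073 0.1745 0.0039] w 0.661 az -67.18723690903721 xax [-0.0078 -0.0046 -1.    ] zax [ 0.3877 -0.9218  0.0012] 
q [ 0.2383 -0.1141  2.1887 -0.003   1.0758  1.4123] F [-2.5913 -0.4093  5.7385] T [0.0082 0.4874 0.1486]
```

Flat contact; the moment matches the side force alone. Release and check before lifting away.

servo_tool:
  twist:
    - [0,0,0]
    - [0,0,0]
    - [0,0,0]
    - [0,0,0]
  xyz:
    - [0,0,0]
    - [0,0,0]
    - [0,0,0.3]
    - [0,0,0.5]
  fingers: [0.75,0.85,1,1]

```text
time: 25.72
tool_pos: [0.4067, 0.1744, 0.0111]
tool_rot: [0.587, 0.388, 0.591, -0.394]
contact_force: [-0.1, 0.1, -0.3]
gripper_width: 1.003
```

servo_tool:
  twist:
    - [0,0,0]
    - [0,0,0]
    - [0,0,0]
    - [0,0,0]
    - [0,0,0]
    - [0,0,0]
  xyz:
    - [0,0,2]
    - [0,0,4]
    - [0,0,5]
    - [0,0,5]
    - [0,0,0]
    - [0,0,0]
  fingers: [1,1,1,1,1,1]

```text
time: 26.48
tool_pos: [0.4066, 0.1744, 0.1709]
tool_rot: [0.587, 0.388, 0.591, -0.394]
contact_force: [0.2, 0.2, -0.1]
gripper_width: 1.0
```

```bash
python3 st.py
python3 - <<'E'
from h import *
import pickle
pickle.dump(manip.state(),open('w22.pkl','wb'))
for n in ['wrist','scene','side']:
    im=vision.grab_frame(n); cv2.imwrite(f'pics/{n}22.png',im[:,:,::-1])
E
```

```text
26.48 [0.4066 0.1744 0.1709] w 1.0 az -67.20390723483926 xax [-0.0085 -0.0048 -1.    ] zax [ 0.3875 -0.9219  0.0011] 
q [ 0.2383 -0.358   2.0809 -0.0027  1.4281  1.4116] F [ 0.1681  0.1553 -0.0828] T [ 0.0158 -0.0049  0.0425]
```

View pics/wrist22.png

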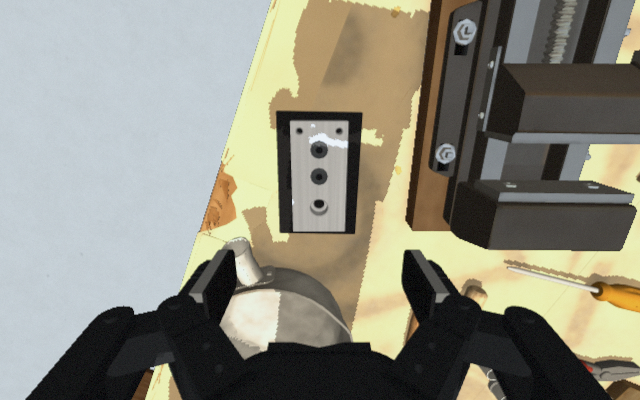

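View pics/scene22.png

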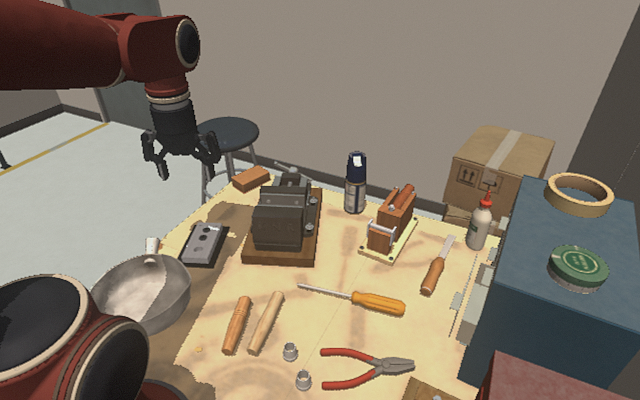

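View pics/side22.png

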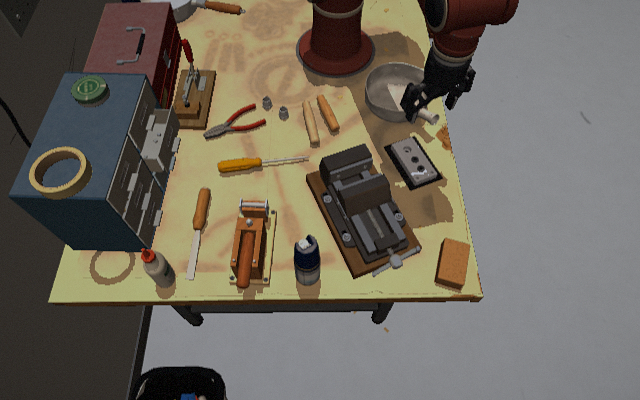

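Run:
```python
from h import *
import pickle
np.set_printoptions(precision=4,suppress=True)
im=cv2.imread('pics/wrist22.png');cv2.imwrite('pics/w22c.png',cv2.resize(im[100:250,260:380],(480,600),interpolation=cv2.INTER_CUBIC))
W=cam('wrist',pickle.load(open('w22.pkl','rb')))
m=onplane(W,[(277,112),(362,112),(355,233.5),(282.5,233.5)],.003); p=onplane(W,[(289,121),(349,121),(347.5,232),(293,232)],.019)
print(m,m.mean(0));print(p,p.mean(0)); d=(p.mean(0)-m.mean(0))[:2];y=.397;print('offset in mat frame mm',np.array([[np.cos(y),np.sin(y)],[-np.sin(y),np.cos(y)]])@d*1000)
print(np.arctan2(*(m[1]-m[2])[[1,0]]),np.arctan2(*(p[1]-p[2])[[1,0]]))
```

```text
[[0.4525 0.24   0.003 ]
 [0.4863 0.1595 0.003 ]
 [0.3584 0.1077 0.003 ]
 [0.3253 0.1866 0.003 ]] [0.4056 0.1734 0.003 ]
[[0.4507 0.2244 0.019 ]
 [0.4735 0.1701 0.019 ]
 [0.3633 0.1213 0.019 ]
 [0.3398 0.1774 0.019 ]] [0.4068 0.1733 0.019 ]
offset in mat frame mm [ 1.0328 -0.5605]
0.3852902247396266 0.41675691904762974
```

View pics/w22c.png

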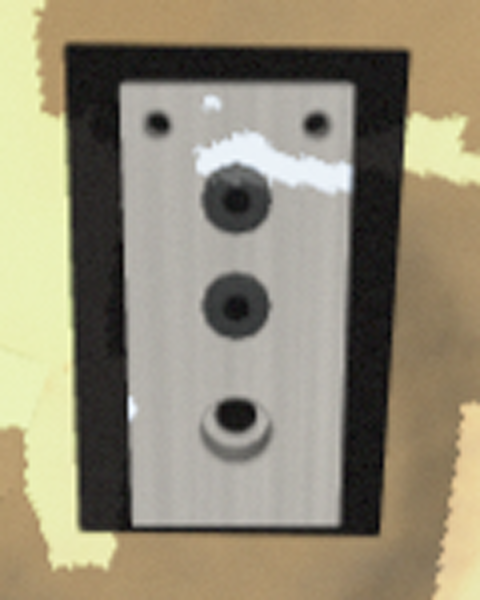

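Run:
```python
from plant import job
print(job.job_done())
```

```text
the job is handed in; nothing more can be done
None
```

The job is done and handed in at about 26.6 s of the 72 s; no verdict was reported.

- **Prising:** I laid the screwdriver over the rod and prised the plate's end up. When I took the lever away the plate stayed tilted, about 9 mm up at the lip, so it was loose of its dowel.
- **Screwdriver:** I put it back on the bench where it had been lying.
- **Plate:** I gripped it by its long sides, lifted it off and lowered it onto the mat until it touched. I released it with about 6 N of contact, so it was not dropped.

**Last checks**
- In the last wrist picture the plate lies bushes up, about 1 mm from the mat's centre and within about 2° of its direction.
- It looks flat in all three views.
- The handle lies in the jig, and the screwdriver, can, chisel and sanding block show no change in the pictures.
- The arm was clear of everything, and the force readings I saw stayed under about 15 N.

**Doubts and disagreements**
- The wrist force stayed near zero while prising, though some 15–20 N was expected. I judged the release from the pictures alone.
- The side camera put the lip rise at 5–6 mm, while the scene camera and the lever geometry gave about 9 mm.
- While setting the plate down I first misread the moment as one end touching, tilted the tool too far and took that back before releasing.

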